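Pack and lock the supper carrier

ROBOT

A 6-joint arm with a two-finger parallel gripper is mounted at the origin on the work surface; the furniture and walls round the work are solid. World frame = base frame: x ahead of the robot, y to its left, z up, the work surface at z = 0. Lengths are in m, angles in rad, forces in N, time in s.
With the tool pointing down it reaches from about 0.3 to 0.75 m from the base axis. Payload 8.5 kg.
Tool frame: the origin (TCP) lies midway between the tips of the shut fingers; the grasp point (between the pads) lies 19 mm behind it; z points along the fingers, y is the line along which they close (so a half turn about z gives the same grasp; the last joint's range is limited). The gripper opens to 88 mm and grips with 3 to 60 N. Pads are 18 mm wide; open, the fingers measure 123 mm over their backs; the gripper's body (75 mm by 187 mm) begins 45 mm behind the grasp point.
Start: joints at [0.925, 0.381, 1.297, -0, 1.464, -0.215], TCP at [0.23, 0.5, 0.239] pointing down, gripper open.
Joint ranges: [-3.11, 3.11], [-0.89, 2.33], [0.22, 2.48], [-1.42, 4.56], [0.17, 2.85], [-2.88, 2.88]. Speed limits (rad/s): [2.39, 2.39, 3.14, 3.14, 3.14, 3.14].

INTERFACE

Orientations are given as a rotation vector (axis times angle).
In Python, from cell import * gives the robot as it stands.
- The arm moves only by the tool servo_tool, never from a script. Its argument "moves" is a list of rows, each an object with "offset": the shift along the tool's x, y, z in cm, a list of three; "dr": the turn, a rotation vector about the tool's x, y, z in degrees, a list of three; "grip": the gripper command: -1 is fully open, 1 is shut, values between are in proportion. In form: [{"offset": [dx, dy, dz], "dr": [ax, ay, az], "grip": grip}, ...]. A call has 1 to 20 rows; each row shifts and turns the commanded pose from where the row before left it, along the tool's axes as they then stand; what a row does not reach is not made up. A row lasts 1/10 s, in which the tool goes at most 50 mm and 8.59 degrees, less where a joint would pass 70% of its speed; a pose out of reach is approached as far as the arm can. A call is refused whole if a number of a shift passes 5 or a number of a turn 8.59, either way. A call with a gripper value outside its range is refused whole. The fingers move at their own pace and stop on an object; "force" is the grip in N (left out, the last holds). Time passes only in rows, so rows that do not move let the fingers close. It gives the time, the measured TCP pose, the force, the opening and the grip force at its end, in the units of the state.
- get_obs(): the state, without advancing time (a new reading comes with each control period).
- capture(name): name is "side" or "top"; returns the picture (480x640x3 uint8, blue, green, red); there is no depth.
- calibration(name): a dict with "intrinsics" (3x3 intrinsics, pixels), "cam_to_world" (4x4, takes a point from camera to world coordinates). Camera axes: x right, y up, looking along -z (the intrinsics and any distortion apply to the point x, -y, -z); pixel columns grow to the right and rows downward; lengths in m; the calibration is good to about 2 mm. A picture is of the moment at which its call begins. calibration takes no time and is no camera call.
- finish_job(): hands the job in; it is judged then, once.
The state is a dict: "time": time; "q": joint angles; "joint_velocities": joint speeds; "joint_torque": joint torques, N m; "position": TCP position; "tool_rot": TCP orientation; "ft_force": force on the tool from outside, world axes, zero at the start; "ft_torque": the same for the moment, N m; "opening": finger opening in m; "finger_force": force on a finger pad.
Only numpy, scipy, OpenCV 4.12 (cv2) and the standard library are available. Lean on these libraries where they do the work, as an engineer would, in place of code of your own. Each camera call takes 0.05 s, during which the arm holds its last target. There are 200 camera calls.

TASK

Pack the wooden tray carrier for supper outdoors: slide the steel tray that suits its runners fully home on the middle pair, the one level with the brass lock eye, and stand every shaker and spice jar from the table upright on that tray. Lock the tray with the red-handled pin that fits the eye snugly, not the thin one that rattles nor the one too thick to enter: push it through the carrier's eye and the tray's ear until its handle meets the brass plate. Leave the other tray, the other two pins and the bystanders where they lie, and let go of everything.

Things in the scene. Friction and masses are not known exactly. Their poses are not given: they have to be found in the camera images.
- carrier: Open beech tray carrier, fixed, no roof. Origin: centre of its underside, z up. Two side frames: inner faces x = -69, +69, outer -85, +85, y -110 to 111, 136 mm high. Trays enter from its +y side and slide to -y. Three pairs of runners along y, tops at z = 40, 82, 124 mm, 4 mm thick, y -98 to 102, 12 mm wide, 114 mm free between.
- middle_seat (a point): Point between the middle runners, level with their tops (carrier x 0, y -3, z 82 mm), where the tray's origin lies when it is fully home against the round wooden back stop. Axes as the carrier's.
- lock_eye (a point): Mouth of the lock eye, a round 14 mm hole along x in the brass plate and post of the carrier's -x side (carrier x -89, y 96, z 96 mm), 20 mm deep to the post's inner face; then comes the ear of a tray home on the middle runners. A pin goes in along the carrier's +x until its paddle meets the plate.
- wide_tray: Steel tray, pan 130 mm wide (x), 170 long (y), bottom 3 thick, walls to 20 mm. Origin: centre of its underside, z up. Black grip bar out of its +y end: 16 mm wide, y 100 to 160, z 3 to 23 mm. At that end's -x corner an upright ear (5 mm thick, y 85 to 113, z 0 to 28 mm) has an eye along x. 0.16 kg. 
- wide_tray_handle (a point): Centre of the wide tray's black grip bar (tray x 0, y 130, z 13 mm).
- wide_tray_ear (a point): Centre of the eye in the wide tray's ear (tray x -62, y 99, z 14 mm): 14 mm high, 18 mm long in y.
- narrow_tray: Steel tray, pan 104 mm wide (x), 170 long (y), bottom 3 thick, walls to 20 mm. Origin: centre of its underside, z up. Black grip bar out of its +y end: 16 mm wide, y 100 to 160, z 3 to 23 mm. At that end's -x corner an upright ear (5 mm thick, y 85 to 113, z 0 to 28 mm) has an eye along x. 0.16 kg. 
- medium_pin: Lock pin lying flat: red paddle grip 40 long (x), 22 wide (y), 16 mm high with black ribs; steel shank 11 mm thick, out of its +x end (x 20 to 75 mm, axis at z = 8, last 8 mm tapered). Origin: centre of the paddle's underside, x toward the tip. Pins look alike but for shank thickness. 
- medium_pin_tip (a point): Middle of the tip of the medium pin's shank (pin x = 75, z = 8 mm).
- thin_pin: Lock pin lying flat: red paddle grip 40 long (x), 22 wide (y), 16 mm high with black ribs; steel shank 7 mm thick, out of its +x end (x 20 to 75 mm, axis at z = 8, last 8 mm tapered). Origin: centre of the paddle's underside, x toward the tip. Pins look alike but for shank thickness. 
- thick_pin: Lock pin lying flat: red paddle grip 40 long (x), 22 wide (y), 16 mm high with black ribs; steel shank 16 mm thick, out of its +x end (x 20 to 75 mm, axis at z = 8, last 8 mm tapered). Origin: centre of the paddle's underside, x toward the tip. Pins look alike but for shank thickness. 
- shaker_a: Glass shaker with a grey domed cap, 44 mm across up to about z = 70 mm, 90 mm high, 0.1 kg. Origin: centre of its underside, z up. May be absent.
- shaker_b: A second glass shaker like shaker_a, 44 mm across, 90 mm high, 0.1 kg. Origin: centre of its underside, z up. May be absent.
- jar_yellow: Spice jar with a yellow cap, 42 mm across, 96 mm high, 0.11 kg. Origin: centre of its underside, z up. May be absent.
- jar_black: Spice jar with a black cap, 44 mm across, 105 mm high, 0.11 kg. Origin: centre of its underside, z up. May be absent.
- peeler: Green vegetable peeler, 170x25x18 mm, lying loose; a bystander.
- tea_light: Tea light in a metal cup, 38 mm across, 15 mm high, loose; a bystander.
Not all that is in view belongs to the job. What is shaped like the shaker_b but green is not meant.

How it is judged:
By the outcome, as a careful person would: the job done as asked, in the order asked, and still so for the second after the job is handed in, with the robot touching nothing.
Of shaker_a, shaker_b, jar_yellow, jar_black only 2 to 4 are there at a start; the rules pass over those that are not, and their reading is None.
At some moment in a run one of thin_pin, medium_pin, thick_pin, narrow_tray may be knocked a few centimetres aside while the robot is not near it.
It also fails if it takes over 210 s, if anything falls off the work surface, if the arm or the gripper's body presses on something with over 40 N, if the wrist force passes 120 N, or if a joint passes its speed limit or range.

## Working session

There is one attempt and no reset: what is moved stays moved. The work goes in short steps, Python scripts to look and compute and a tool call to move; the robot and the scene stay as the last step left them, time stands still between calls to the robot, and variables do not carry over. Pictures are saved under pics/ and viewed, at most 14 in all, crops included, and the job is handed in when it is done.

Besides the shell and the picture viewer there is one more tool, called by a JSON object that holds its "op" and its "data". servo_tool: Moves the arm, as the interface text tells. Its arguments: {"type":"object","properties":{"moves":{"type":"array","items":{"type":"object","properties":{"offset":{"type":"array","items":{"type":"number"}},"dr":{"type":"array","items":{"type":"number"}},"grip":{"type":"number"}}}},"force":{"type":"number"}},"required":["moves"]}

```bash
ls; mkdir -p pics
python3 - <<'E'
from cell import *
import cv2,numpy as np
for n in("side","top"):
    cv2.imwrite(f"pics/{n}0.png",capture(n)); c=calibration(n); print(n,np.round(c["intrinsics"],1),np.round(c["cam_to_world"],3),[k for k in c])
print(get_obs())
E
```

```text
pics
side [[494.7   0.  320.6]
 [  0.  494.7 240.9]
 [  0.    0.    1. ]] [[ 0.918  0.172 -0.357  0.067]
 [-0.396  0.428 -0.813 -1.01 ]
 [ 0.013  0.887  0.461  0.701]
 [ 0.     0.     0.     1.   ]] ['intrinsics', 'cam_to_world']
top [[510.4   0.  315.8]
 [  0.  510.4 241. ]
 [  0.    0.    1. ]] [[-8.000e-03  9.980e-01 -6.700e-02  4.850e-01]
 [-1.000e+00 -8.000e-03  1.000e-03  9.100e-02]
 [ 0.000e+00  6.700e-02  9.980e-01  1.132e+00]
 [ 0.000e+00  0.000e+00  0.000e+00  1.000e+00]] ['intrinsics', 'cam_to_world']
{'time': 0.1, 'q': array([ 9.24667062e-01,  3.81133776e-01,  1.29810327e+00,  2.10126100e-05,
        1.46354020e+00, -2.15266989e-01]), 'joint_velocities': array([ 0.00165285, -0.00207365, -0.00150966,  0.00045708, -0.00029944,
       -0.00164267]), 'joint_torque': array([ 4.28536063e-03, -4.38646674e+01, -2.24916601e+01,  7.15306727e-02,
        3.41193436e-02, -5.77125479e-05]), 'position': array([0.22955902, 0.4995675 , 0.23822428]), 'tool_rot': array([-6.71467518e-01, -3.06846973e+00,  1.67683557e-03]), 'ft_force': array([0.5193554 , 0.1858643 , 0.59051842]), 'ft_torque': array([-0.00825203, -0.06310727,  0.04142283]), 'finger_force': 0.0, 'opening': 0.08804999202228207}
```

View pics/top0.png

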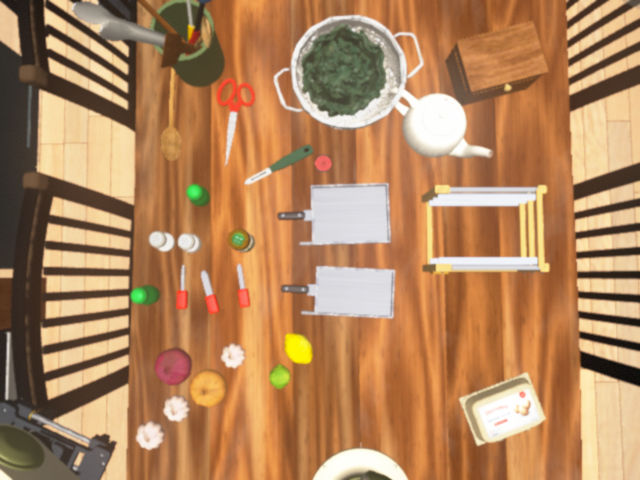

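View pics/side0.png

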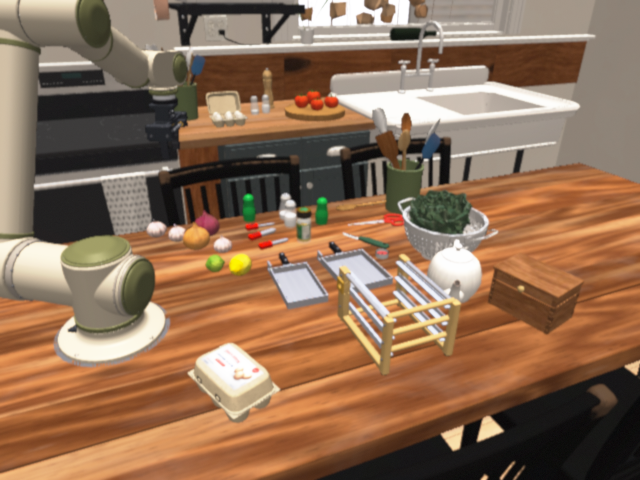

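Top view: wide tray (345,214), narrow tray (355,292), carrier (488,230) with its entry on the left, two white shakers (160,241) and (188,242), a jar (240,240), and three pins with red paddles around (182,300), (211,305) and (244,298). The green decoys are at (197,193) and (143,295). I'll zoom in next.

Run:
```python
import cv2
t=cv2.imread("pics/top0.png"); s=cv2.imread("pics/side0.png")
R=lambda a,f:cv2.resize(a,None,fx=f,fy=f,interpolation=cv2.INTER_CUBIC)
cv2.imwrite("pics/tc1.png",R(t[175:320,125:325],4))
cv2.imwrite("pics/sc1.png",R(s[180:310,200:400],4))
a=R(t[175:285,410:560],5); cv2.imwrite("pics/tc2.png",a)
cv2.imwrite("pics/sc2.png",R(s[245:375,320:470],4.6))
```

```text
(no output)
```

View pics/tc1.png

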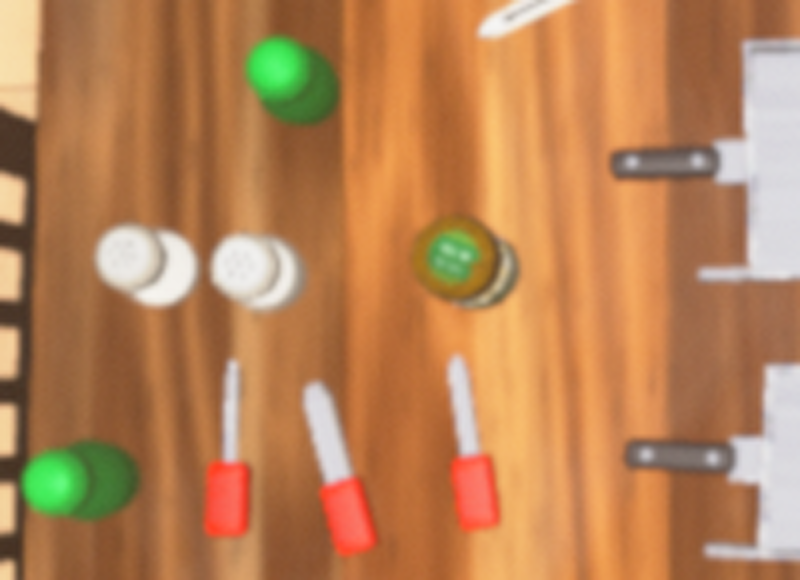

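View pics/sc1.png

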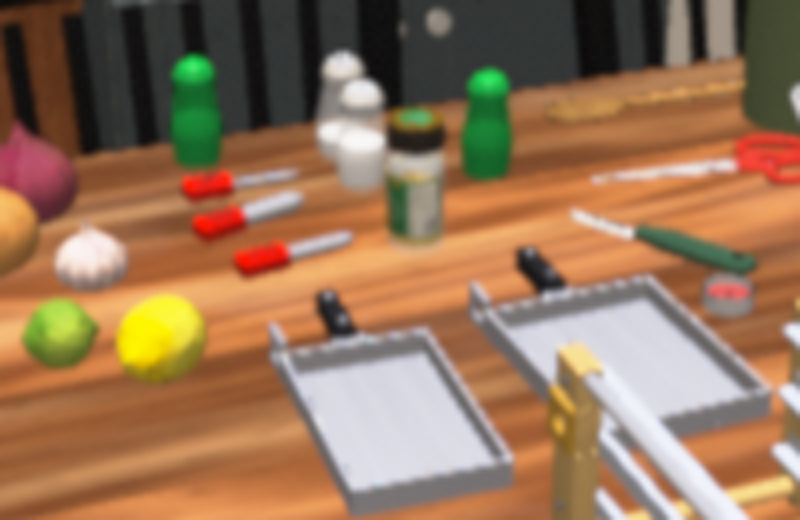

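View pics/tc2.png

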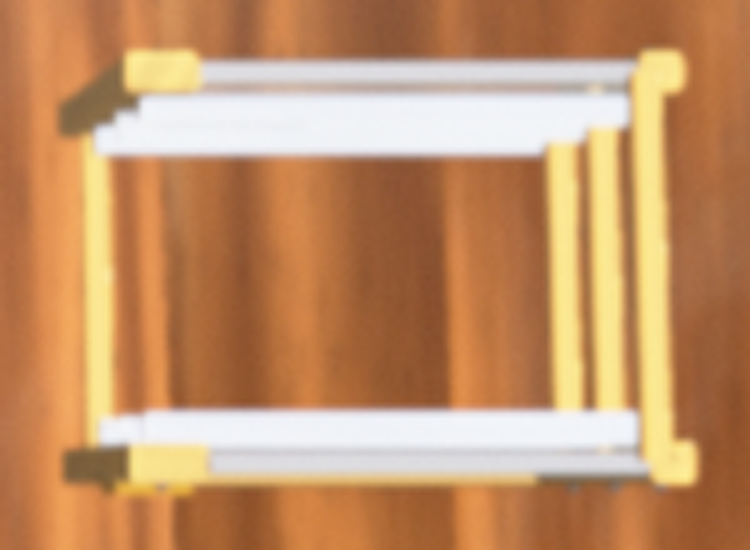

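View pics/sc2.png

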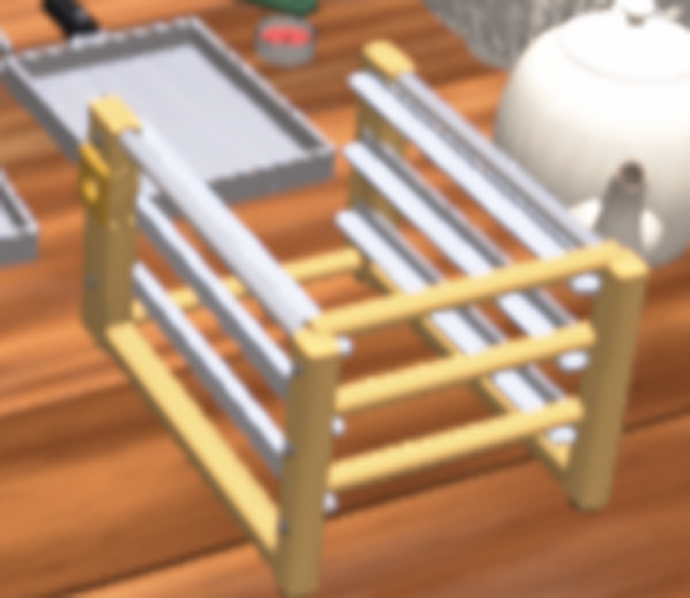

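Crops: the jar (crop 456,258) has a black cap, so it is jar_black. The right pin (crop 462,400) looks medium, the middle one thick and the left one thin. The lock plate is at side px ≈(340,286). Next I measure with masks.

```bash
cat > h.py <<'E'
import cv2,numpy as np
from cell import *
from scipy.spatial.transform import Rotation as Rn
def ray(n,p):
    c=calibration(n);K=c["intrinsics"];T=np.array(c["cam_to_world"])
    d=np.linalg.solve(K,[p[0],p[1],1.]);d=T[:3,:3]@[d[0],-d[1],-d[2]];return T[:3,3],d/np.linalg.norm(d)
def onz(n,p,z):
    o,d=ray(n,p);return o+d*(z-o[2])/d[2]
def tri(p,s):
    a,u=ray("top",p);b,v=ray("side",s)
    t=np.linalg.lstsq(np.c_[u,-v],b-a,rcond=None)[0];x,y=a+u*t[0],b+v*t[1];return (x+y)/2,np.linalg.norm(x-y)
def proj(n,P):
    c=calibration(n);T=np.array(c["cam_to_world"]);q=T[:3,:3].T@(np.array(P)-T[:3,3])
    u=c["intrinsics"]@[q[0],-q[1],-q[2]];return u[:2]/u[2]
def comps(m,lo):
    n,l,s,c=cv2.connectedComponentsWithStats(m.astype(np.uint8));return [(l==i,s[i],c[i]) for i in range(1,n) if s[i,4]>=lo]
E
python3 - <<'E'
from h import *
np.set_printoptions(precision=4,suppress=True)
t=cv2.imread("pics/top0.png");s=cv2.imread("pics/side0.png")
def red(im): h=cv2.cvtColor(im,cv2.COLOR_BGR2HSV);return ((h[...,0]<6)|(h[...,0]>174))&(h[...,1]>170)&(h[...,2]>120)
R=red(t);R[:255]=0;R[320:]=0;R[:,:160]=0;R[:,260:]=0
up=cv2.resize(t,None,fx=4,fy=4,interpolation=cv2.INTER_CUBIC);h=cv2.cvtColor(up,cv2.COLOR_BGR2HSV)
G=(h[...,1]<75)&(h[...,2]>110)
for m,st,c in comps(R,40):
    x0,x1=c[0]-22,c[0]+8
    g=np.zeros_like(G);a,b=int(4*(c[1]-36)),int(4*(c[1]-9));g[a:b,int(4*x0):int(4*x1)]=G[a:b,int(4*x0):int(4*x1)]
    k=max(comps(g,50),key=lambda k:k[1][4]);r=cv2.minAreaRect(np.argwhere(k[0])[:,::-1].astype(np.float32))
    o=onz("top",c,.008);q=onz("top",(k[2]-1.5)/4,.008);d=q-o
    print("pin",c,o,"shank",r[1],k[1][4]/max(r[1])/4,"yaw",np.degrees(np.arctan2(d[1],d[0])))
R=red(s);R[:210]=0;R[270:]=0
for m,st,c in comps(R,25):
    if 240<c[0]<310: print("side red",c)
# caps: crop pixel readings
tc=lambda x,y:(125+x/4,175+y/4);sc=lambda x,y:(200+x/4,180+y/4)
for n,p,q in(("far shaker top",(128,256),(343,56)),("near shaker top",(241,264),(361,84)),("jar top",(453,256),(415,117)),
  ("w bar end",(616,162),(527,256)),("w bar in",(713,161),(548,280)),("w ear top",(700,273),(477,290))):
    print(n,*tri(tc(*p),sc(*q)))
t2=lambda x,y:(410+x/5,175+y/5);s2=lambda x,y:(320+x/4.6,245+y/4.6)
for n,p,q in(("post ++",(163,70),(388,57)),("post+-",(663,70),(628,262)),("post-+",(170,467),(113,113)),("post--",(675,463),(320,343))):
    print(n,*tri(t2(*p),s2(*q)),onz("top",t2(*p),.136))
E
```

```text
pin [242.6164 297.1096] [0.4383 0.2512 0.008 ] shank (96.41967010498047, 21.173507690429688) 4.856374217938887 yaw 6.472559578352503
pin [181.131  299.6621] [0.4338 0.3859 0.008 ] shank (16.904455184936523, 102.01470947265625) 3.8670893838671443 yaw -2.404610009826852
pin [211.5043 303.7778] [0.4243 0.3193 0.008 ] shank (100.44654846191406, 31.323827743530273) 7.210302505064284 yaw 14.660832733063437
side red [251.3188 226.0145]
side red [254.141  235.5513]
side red [264.9589 244.3973]
far shaker top [0.5631 0.4139 0.0914] 0.0035887399877361035
near shaker top [0.5581 0.3566 0.0898] 0.0026026382961986862
jar top [0.5602 0.2456 0.1064] 0.0026908886639520763
w bar end [0.6185 0.1695 0.0153] 0.004075326109339221
w bar in [0.6148 0.1172 0.0223] 0.0024917392233590307
w ear top [0.5572 0.1232 0.0227] 0.005733275856084895
post ++ [ 0.6531 -0.1615  0.1348] 0.0015867483363382817 [ 0.6522 -0.1608  0.136 ]
post+- [ 0.652  -0.3593  0.1349] 0.002920883197554172 [ 0.6506 -0.3579  0.136 ]
post-+ [ 0.4973 -0.1603  0.1359] 0.003050336575374383 [ 0.496  -0.1597  0.136 ]
post-- [ 0.4972 -0.3583  0.1342] 0.0029182023835423675 [ 0.4959 -0.3567  0.136 ]
```

Run:
```python
from h import *
np.set_printoptions(precision=4,suppress=True)
t=cv2.imread("pics/top0.png");h=cv2.cvtColor(t,cv2.COLOR_BGR2HSV)
g=(h[...,1]<60)&(h[...,2]>120);g[:175]=0;g[320:]=0;g[:,:311]=0;g[:,400:]=0
for m,st,c in comps(g,1000):
    P=np.argwhere(m)[:,::-1].astype(np.float32)
    W=np.array([onz("top",p,.02)[:2] for p in P],np.float32)
    r=cv2.minAreaRect(W*1000);print("tray",c,st,r)
    cs=[q for q in np.unique(P[:,0])][8:-8]
    for f in(np.min,np.max):
        e=np.array([onz("top",(q,f(P[P[:,0]==q,1])),.02)[:2] for q in cs]);k=np.polyfit(e[:,1],e[:,0],1);print(" edge yaw",-np.degrees(np.arctan(k[0])),"x at y=0.05",np.polyval(k,.05))
b=(h[...,2]<110)&(h[...,1]<110);b[:200]=0;b[300:]=0;b[:,:275]=0;b[:,309:]=0
for m,st,c in comps(b,40): print("bar",c,st,onz("top",c,.018),onz("top",(st[0],c[1]),.02),onz("top",(st[0]+st[2],c[1]),.02))
print(proj("side",(.4853,-.161,.096)),proj("top",(.4853,-.161,.096)))
y=cv2.cvtColor(t,cv2.COLOR_BGR2HSV);m=(y[...,2]>140);
o=get_obs();Rr=Rn.from_rotvec(o["tool_rot"]).as_matrix();print(Rr,o["time"])
```

```text
Traceback (most recent call last):
  File "h.py", line 8, in onz
    o,d=ray(n,p);return o+d*(z-o[2])/d[2]
        ~~~^^^^^
  File "h.py", line 5, in ray
    c=calibration(n);K=c["intrinsics"];T=np.array(c["cam_to_world"])
ValueError: time passes only in moves, steps and waits
```

```bash
sed -i 's/^def ray/from functools import lru_cache\ncal=lru_cache(None)(calibration)\ndef ray/; s/c=calibration(n)/c=cal(n)/' h.py
python3 - <<'E'
from h import *
np.set_printoptions(precision=4,suppress=True)
t=cv2.imread("pics/top0.png");h=cv2.cvtColor(t,cv2.COLOR_BGR2HSV)
g=(h[...,1]<60)&(h[...,2]>120);g[:175]=0;g[320:]=0;g[:,:311]=0;g[:,400:]=0
for m,st,c in comps(g,1000):
    P=np.argwhere(m)[:,::-1].astype(np.float32)
    W=np.array([onz("top",p,.02)[:2] for p in P],np.float32)
    r=cv2.minAreaRect(W*1000);print("tray",c,st,r)
    cs=[q for q in np.unique(P[:,0])][8:-8]
    for f in(np.min,np.max):
        e=np.array([onz("top",(q,f(P[P[:,0]==q,1])),.02)[:2] for q in cs]);k=np.polyfit(e[:,1],e[:,0],1);print(" edge yaw",-np.degrees(np.arctan(k[0])),"x at y=0.05",np.polyval(k,.05))
b=(h[...,2]<110)&(h[...,1]<110);b[:200]=0;b[300:]=0;b[:,:275]=0;b[:,309:]=0
for m,st,c in comps(b,40): print("bar",c,st,onz("top",c,.018),onz("top",(st[0],c[1]),.02),onz("top",(st[0]+st[2],c[1]),.02))
print(proj("side",(.4853,-.161,.096)),proj("top",(.4853,-.161,.096)))
o=get_obs();print(Rn.from_rotvec(o["tool_rot"]).as_matrix(),o["time"])
E
```

```text
tray [349.983  213.5843] [ 311  183   80   62 4703] ((619.3259887695312, 14.576759338378906), (132.53916931152344, 173.51931762695312), 0.9029714465141296)
 edge yaw 0.8488370423883722 x at y=0.05 0.683908603552926
 edge yaw 1.687793184357074 x at y=0.05 0.5534530465438366
tray [353.5421 291.7282] [ 311  266   84   52 3933] ((449.024658203125, 11.467689514160156), (180.50418090820312, 105.99161529541016), 87.04869842529297)
 edge yaw -3.2395349231331343 x at y=0.05 0.5030144375285583
 edge yaw -3.1853781444899565 x at y=0.05 0.3991898215378678
[338.5964 285.9975] [439.8372 273.9243]
[[-0.9086  0.4177 -0.0007]
 [ 0.4177  0.9086 -0.0009]
 [ 0.0003 -0.0012 -1.    ]] 0.1
```

{"op": "servo_tool", "data": {"moves": [{"offset": [0, 0, 0], "dr": [0, 0, 8], "grip": -1}, {"offset": [0, 0, 0], "dr": [0, 0, 8], "grip": -1}, {"offset": [0, 0, 0], "dr": [0, 0, 8], "grip": -1}, {"offset": [0, 0, 0], "dr": [0, 0, 8], "grip": -1}, {"offset": [0, 0, 0], "dr": [0, 0, 8], "grip": -1}, {"offset": [0, 0, 0], "dr": [0, 0, 8], "grip": -1}, {"offset": [0, 0, 0], "dr": [0, 0, 8], "grip": -1}, {"offset": [0, 0, 0], "dr": [0, 0, 8], "grip": -1}, {"offset": [-3, 3.2, 0], "dr": [0, 0, 0], "grip": -1}, {"offset": [-3, 3.2, 0], "dr": [0, 0, 0], "grip": -1}, {"offset": [-3, 3.2, 0], "dr": [0, 0, 0], "grip": -1}, {"offset": [-3, 3.2, 0], "dr": [0, 0, 0], "grip": -1}, {"offset": [-3, 3.2, 0], "dr": [0, 0, 0], "grip": -1}, {"offset": [-3, 3.2, 0], "dr": [0, 0, 0], "grip": -1}, {"offset": [-3, 3.2, 0], "dr": [0, 0, 0], "grip": -1}, {"offset": [-3, 3.2, 0], "dr": [0, 0, 0], "grip": -1}, {"offset": [-3, 3.2, 0], "dr": [0, 0, 0], "grip": -1}, {"offset": [-3, 3.2, 0], "dr": [0, 0, 0], "grip": -1}, {"offset": [-3, 3.2, 0], "dr": [0, 0, 0], "grip": -1}, {"offset": [-3, 3.2, 0], "dr": [0, 0, 0], "grip": -1}], "force": 55}}

```text
time: 2.1
position: [0.6229, 0.1472, 0.2384]
tool_rot: [-2.195, -2.246, 0.001]
ft_force: [-0.5, 0.4, 1.0]
opening: 0.0882
finger_force: 0.0
```

```bash
cat > go.py <<'E'
import sys
from h import *
# go.py x y z yaw(deg of tool y) -> total tool-frame offset (cm) after turning dz (deg)
x,y,z,w=map(float,sys.argv[1:5]);o=get_obs();R=Rn.from_rotvec(o["tool_rot"]).as_matrix()
a=np.radians(w);T=np.array([[-np.sin(a),np.cos(a),0],[np.cos(a),np.sin(a),0],[0,0,-1.]]).T
d=np.array([x,y,z])-o["position"]
np.set_printoptions(precision=3,suppress=True)
print("t",round(o["time"],2),"pos",o["position"],"off cm",100*T.T@d,"turn",np.degrees(Rn.from_matrix(R.T@T).as_rotvec()),"F",o["ft_force"],"open",round(o["opening"],4),"q",o["q"])
E
python3 go.py .6165 .1495 .05 1.2
```

```text
t 2.1 pos [0.623 0.147 0.238] off cm [ 0.24  -0.63  18.835] turn [-0.049 -0.002  0.11 ] F [-0.459  0.421  1.022] open 0.0882 q [0.047 0.544 1.022 0.    1.577 0.025]
```

{"op": "servo_tool", "data": {"moves": [{"offset": [0.24, -0.63, 4], "dr": [0, 0, 0], "grip": -1}, {"offset": [0, 0, 4.5], "dr": [0, 0, 0], "grip": -1}, {"offset": [0, 0, 4.5], "dr": [0, 0, 0], "grip": -1}, {"offset": [0, 0, 4.5], "dr": [0, 0, 0], "grip": -1}, {"offset": [0, 0, 3], "dr": [0, 0, 0], "grip": -1}, {"offset": [0, 0, 1.5], "dr": [0, 0, 0], "grip": -1}, {"offset": [0, 0, 1.0], "dr": [0, 0, 0], "grip": -1}, {"offset": [0, 0, 0.4], "dr": [0, 0, 0], "grip": -1}, {"offset": [0, 0, 0], "dr": [0, 0, 0], "grip": 1}, {"offset": [0, 0, 0], "dr": [0, 0, 0], "grip": 1}, {"offset": [0, 0, 0], "dr": [0, 0, 0], "grip": 1}, {"offset": [0, 0, 0], "dr": [0, 0, 0], "grip": 1}, {"offset": [0, 0, 0], "dr": [0, 0, 0], "grip": 1}, {"offset": [0, 0, 0], "dr": [0, 0, 0], "grip": 1}, {"offset": [0, 0, 0], "dr": [0, 0, 0], "grip": 1}, {"offset": [0, 0, 0], "dr": [0, 0, 0], "grip": 1}, {"offset": [0, 0, 0], "dr": [0, 0, 0], "grip": 1}], "force": 55}}

```text
time: 3.8
position: [0.6155, 0.1509, 0.0047]
tool_rot: [2.196, 2.247, 0.0]
ft_force: [-0.4, 0.8, -0.4]
opening: 0.0184
finger_force: 0.0
```

```bash
python3 go.py .5743 .05 .15 0.2
```

```text
t 3.8 pos [0.616 0.151 0.005] off cm [-10.074  -4.156 -14.525] turn [0.001 0.    1.113] F [-0.362  0.836 -0.408] open 0.0184 q [ 0.054  0.761  1.333 -0.     1.048  0.031]
```

{"op": "servo_tool", "data": {"moves": [{"offset": [0, 0, 0], "dr": [0, 0, 0], "grip": 1}, {"offset": [0, 0, 0], "dr": [0, 0, 0], "grip": 1}, {"offset": [0, 0, 0], "dr": [0, 0, 0], "grip": 1}, {"offset": [0, 0, 0], "dr": [0, 0, 0], "grip": 1}, {"offset": [0, 0, -0.5], "dr": [0, 0, 0], "grip": 1}, {"offset": [0, 0, -1], "dr": [0, 0, 0], "grip": 1}, {"offset": [0, 0, -1.5], "dr": [0, 0, 0], "grip": 1}, {"offset": [0, 0, -2], "dr": [0, 0, 0], "grip": 1}, {"offset": [0, 0, -2], "dr": [0, 0, 0], "grip": 1}, {"offset": [0, 0, -2], "dr": [0, 0, 0], "grip": 1}, {"offset": [0, 0, -1.5], "dr": [0, 0, 0], "grip": 1}, {"offset": [0, 0, -1], "dr": [0, 0, 0], "grip": 1}, {"offset": [0, 0, 0], "dr": [0, 0, 1.1], "grip": 1}, {"offset": [0, 0, 0], "dr": [0, 0, 0], "grip": 1}, {"offset": [0, 0, 0], "dr": [0, 0, 0], "grip": 1}], "force": 55}}

```text
time: 5.3
position: [0.6151, 0.1509, 0.1188]
tool_rot: [-2.216, -2.225, 0.002]
ft_force: [0.2, -1.2, -1.1]
opening: 0.0155
finger_force: 55.0
```

```bash
python3 - <<'E'
from h import *
t=capture("top");s=capture("side");R=lambda a,f:cv2.resize(a,None,fx=f,fy=f,interpolation=cv2.INTER_CUBIC)
cv2.imwrite("pics/t1.png",t);cv2.imwrite("pics/s1.png",s)
a=np.hstack([R(s[190:350,280:480],2),R(t[160:300,270:470],2)[:280].copy() if 0 else R(t[150:310,270:470],2)]);cv2.imwrite("pics/c1.png",a)
E
python3 go.py .5743 .05 .11 0.2
```

```text
t 5.4 pos [0.615 0.151 0.119] off cm [-10.071  -4.123   0.891] turn [-0.091  0.003  0.015] F [ 0.693 -0.486 -0.222] open 0.0158 q [0.054 0.626 1.227 0.    1.291 0.05 ]
```

View pics/c1.png

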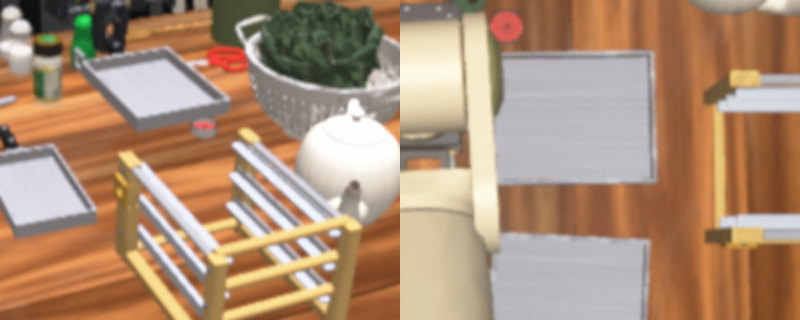

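Run:
```python
from h import *
t=cv2.imread("pics/t1.png");s=cv2.imread("pics/s1.png")
for p,q in (((396.6,176.3),(394,237)),((397.6,240.6),(349,250))): print(tri(p,q))
# predicted level tray far corners
P=(.6151,.1509)
for z in(.134,.124,.114):
  for dx in(.065,-.065): print(z,dx,proj("top",(P[0]+dx,P[1]-.22,z)),proj("side",(P[0]+dx,P[1]-.22,z)))
h=cv2.cvtColor(t,cv2.COLOR_BGR2HSV);g=(h[...,1]<60)&(h[...,2]>100);g[:165]=0;g[255:]=0;g[:,:325]=0;g[:,420:]=0
m,st,c=max(comps(g,500),key=lambda k:k[1][4]);print(st)
P=np.argwhere(m)[:,::-1]
for f in(np.min,np.max):
    cs=range(335,392);e=np.array([onz("top",(q,f(P[P[:,0]==q,1])+(-.5 if f is np.min else .5)),.132)[:2] for q in cs]);k=np.polyfit(e[:,1],e[:,0],1);print("edge slope yaw",-np.degrees(k[0]),np.polyval(k,.15))
```

```text
(array([ 0.67844278, -0.07048646,  0.14056913]), np.float64(0.0023659743742097))
(array([ 0.55260134, -0.07174627,  0.12979596]), np.float64(0.0025142803067293206))
0.134 0.065 [395.6254692  175.57424361] [393.60566205 239.06863299]
0.134 -0.065 [396.87461211 241.1489771 ] [347.13987662 248.22488856]
0.124 0.065 [394.84236447 176.55065289] [393.28554878 242.59069136]
0.124 -0.065 [396.07241805 241.48648048] [346.98538946 251.84771963]
0.114 0.065 [394.07443999 177.50813478] [392.96778796 246.08686687]
0.114 -0.065 [395.28590717 241.81738554] [346.83208121 255.44290436]
[ 325  175   74   68 4839]
edge slope yaw 0.8176916936765612 0.6797047304849306
edge slope yaw -0.37263767975113793 0.5510537074980675
```

{"op": "servo_tool", "data": {"moves": [{"offset": [-0.5, -1, 0.5], "dr": [0, 0, 0], "grip": 1}, {"offset": [-1, -1, 0.8], "dr": [0, 0, 0], "grip": 1}, {"offset": [-1.5, -1, 0.8], "dr": [0, 0, 0], "grip": 1}, {"offset": [-1.5, -0.8, 0.5], "dr": [0, 0, 0], "grip": 1}, {"offset": [-1, -0.3, 0], "dr": [0, 0, 0], "grip": 1}, {"offset": [-0.5, 0, 0], "dr": [0, 0, 0], "grip": 1}, {"offset": [0, 0, 0], "dr": [0, 0, 0], "grip": 1}, {"offset": [0, 0, 0], "dr": [0, 0, 0], "grip": 1}]}}

```text
time: 6.2
position: [0.5752, 0.091, 0.094]
tool_rot: [2.217, 2.225, 0.001]
ft_force: [-0.4, 0.3, -1.3]
opening: 0.0156
finger_force: 55.0
```

```bash
python3 go.py .5745 .03 .0927 0.2;python3 - <<'E'
from h import *
t=capture("top");s=capture("side");R=lambda a,f:cv2.resize(a,None,fx=f,fy=f,interpolation=cv2.INTER_CUBIC)
cv2.imwrite("pics/t2.png",t);cv2.imwrite("pics/s2.png",s)
cv2.imwrite("pics/c2.png",np.hstack([R(s[220:380,310:460],2.66),R(t[170:290,350:500][:,:],2.66)[:0].reshape(0,0,3) if 0 else R(t[150:310,390:540],2.66)]))
E
```

```text
t 6.2 pos [0.575 0.091 0.094] off cm [-6.103 -0.091  0.128] turn [ 0.043 -0.008  0.023] F [-0.359  0.328 -1.329] open 0.0156 q [-0.046  0.574  1.416  0.     1.15  -0.05 ]
```

View pics/c2.png

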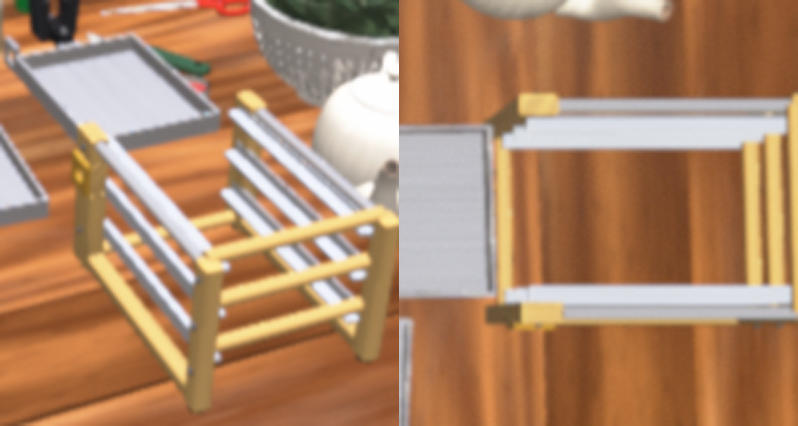

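{"op": "servo_tool", "data": {"moves": [{"offset": [-1, -0.05, 0.1], "dr": [0, 0, 0], "grip": 1}, {"offset": [-1, 0, 0], "dr": [0, 0, 0], "grip": 1}, {"offset": [-1, 0, 0], "dr": [0, 0, 0], "grip": 1}, {"offset": [-1, 0, 0], "dr": [0, 0, 0], "grip": 1}, {"offset": [-1, 0, 0], "dr": [0, 0, 0], "grip": 1}, {"offset": [-1, 0, 0], "dr": [0, 0, 0], "grip": 1}, {"offset": [-1, 0, 0], "dr": [0, 0, 0], "grip": 1}, {"offset": [-1, 0, 0], "dr": [0, 0, 0], "grip": 1}, {"offset": [0, 0, 0], "dr": [0, 0, 0], "grip": 1}]}}

```text
time: 7.2
position: [0.5746, 0.0095, 0.0927]
tool_rot: [2.219, 2.224, -0.0]
ft_force: [-0.4, 0.3, -2.2]
opening: 0.0156
finger_force: 55.0
```

{"op": "servo_tool", "data": {"moves": [{"offset": [-1, 0, 0], "dr": [0, 0, 0], "grip": 1}, {"offset": [-1, 0, 0], "dr": [0, 0, 0], "grip": 1}, {"offset": [-1, 0, 0], "dr": [0, 0, 0], "grip": 1}, {"offset": [-1, 0, 0], "dr": [0, 0, 0], "grip": 1}, {"offset": [-1, 0, 0], "dr": [0, 0, 0], "grip": 1}, {"offset": [-1, 0, 0], "dr": [0, 0, 0], "grip": 1}, {"offset": [-1, 0, 0], "dr": [0, 0, 0], "grip": 1}, {"offset": [-1, 0, 0], "dr": [0, 0, 0], "grip": 1}, {"offset": [-1, 0, 0], "dr": [0, 0, 0], "grip": 1}, {"offset": [-1, 0, 0], "dr": [0, 0, 0], "grip": 1}, {"offset": [-1, 0, 0], "dr": [0, 0, 0], "grip": 1}, {"offset": [0, 0, 0.2], "dr": [0, 0, 0], "grip": 1}, {"offset": [0, 0, 0.2], "dr": [0, 0, 0], "grip": 1}, {"offset": [0, 0, 0], "dr": [0, 0, 0], "grip": 1}]}}

```text
time: 8.6
position: [0.5747, -0.0988, 0.0883]
tool_rot: [-2.216, -2.225, 0.0]
ft_force: [-0.8, 0.2, -1.3]
opening: 0.0156
finger_force: 55.0
```

{"op": "servo_tool", "data": {"moves": [{"offset": [0, 0, 0.1], "dr": [0, 0, 0], "grip": 1}, {"offset": [-0.4, 0, 0], "dr": [0, 0, 0], "grip": 1}, {"offset": [-0.4, 0, 0], "dr": [0, 0, 0], "grip": 1}, {"offset": [-0.4, 0, 0], "dr": [0, 0, 0], "grip": 1}, {"offset": [-0.4, 0, 0], "dr": [0, 0, 0], "grip": 1}, {"offset": [-0.3, 0, 0], "dr": [0, 0, 0], "grip": 1}, {"offset": [0, 0, 0], "dr": [0, 0, 0], "grip": 1}]}}

```text
time: 9.3
position: [0.575, -0.1188, 0.0878]
tool_rot: [2.218, 2.225, -0.0]
ft_force: [0.2, 0.4, -1.2]
opening: 0.0157
finger_force: 55.0
```

{"op": "servo_tool", "data": {"moves": [{"offset": [-0.15, 0, 0], "dr": [0, 0, 0], "grip": 1}, {"offset": [-0.15, 0, 0], "dr": [0, 0, 0], "grip": 1}, {"offset": [0, 0, 0], "dr": [0, 0, 0], "grip": 1}]}}

```text
time: 9.6
position: [0.5751, -0.121, 0.0878]
tool_rot: [-2.217, -2.225, -0.001]
ft_force: [0.8, 1.9, -0.9]
opening: 0.0151
finger_force: 55.0
```

{"op": "servo_tool", "data": {"moves": [{"offset": [-0.15, 0, 0], "dr": [0, 0, 0], "grip": 1}, {"offset": [-0.15, 0, 0], "dr": [0, 0, 0], "grip": 1}, {"offset": [0, 0, 0], "dr": [0, 0, 0], "grip": 1}]}}

```text
time: 9.9
position: [0.5753, -0.1213, 0.0876]
tool_rot: [-2.214, -2.224, -0.006]
ft_force: [3.7, 16.1, 0.1]
opening: 0.0156
finger_force: 55.0
```

{"op": "servo_tool", "data": {"moves": [{"offset": [0, 0, 0], "dr": [0, 0, 0], "grip": 0}, {"offset": [0, 0, 0], "dr": [0, 0, 0], "grip": 0}, {"offset": [0, 0, 0], "dr": [0, 0, 0], "grip": 0}, {"offset": [0, 0, 0], "dr": [0, 0, 0], "grip": 0}, {"offset": [0.2, 0, -1], "dr": [0, 0, 0], "grip": 0}, {"offset": [0, 0, -3], "dr": [0, 0, 0], "grip": 0}, {"offset": [0, 0, -4], "dr": [0, 0, 0], "grip": -1}, {"offset": [2, 0, -4], "dr": [0, 0, 0], "grip": -1}, {"offset": [5, 0, -3], "dr": [0, 0, 0], "grip": -1}, {"offset": [5, 0, 0], "dr": [0, 0, 0], "grip": -1}, {"offset": [5, 0, 0], "dr": [0, 0, 0], "grip": -1}, {"offset": [5, 0, 0], "dr": [0, 0, 0], "grip": -1}, {"offset": [5, 0, 0], "dr": [0, 0, 0], "grip": -1}, {"offset": [5, 0, 0], "dr": [0, 0, 0], "grip": -1}, {"offset": [0, 0, 0], "dr": [0, 0, 0], "grip": -1}]}}

```text
time: 11.4
position: [0.5728, 0.1959, 0.2342]
tool_rot: [-2.21, -2.232, -0.002]
ft_force: [-0.0, -0.6, -0.4]
opening: 0.0881
finger_force: 0.0
```

```bash
python3 - <<'E'
from h import *
t=capture("top");s=capture("side");R=lambda a,f:cv2.resize(a,None,fx=f,fy=f,interpolation=cv2.INTER_CUBIC)
cv2.imwrite("pics/t3.png",t);cv2.imwrite("pics/s3.png",s)
cv2.imwrite("pics/c3.png",np.hstack([R(s[220:380,310:460],2.66),R(t[150:310,390:540],2.66)]))
E
python3 go.py .5602 .2456 .15 0
```

```text
t 11.5 pos [0.574 0.191 0.234] off cm [ 5.418 -1.337  8.397] turn [0.03  0.019 0.333] F [-0.233 -0.756  0.15 ] open 0.0882 q [ 0.127  0.481  1.145 -0.     1.515  0.121]
```

View pics/c3.png

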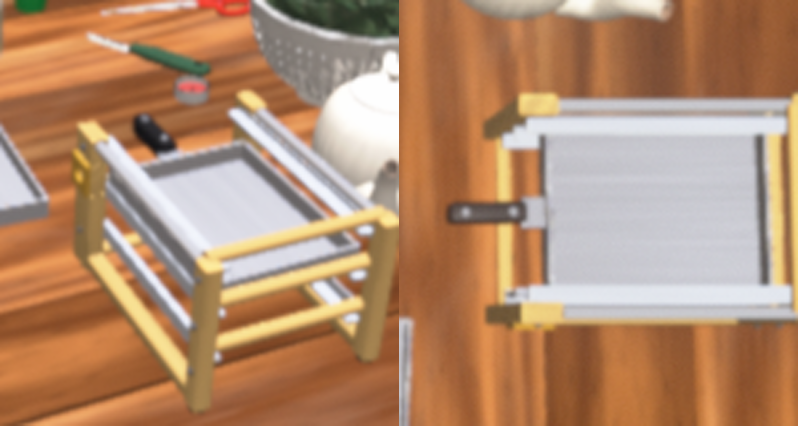

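{"op": "servo_tool", "data": {"moves": [{"offset": [3.3, -0.5, 0], "dr": [0, 0, 0.3], "grip": -1}, {"offset": [3.3, -0.5, 0], "dr": [0, 0, 0], "grip": -1}, {"offset": [3.3, -0.5, 0], "dr": [0, 0, 0], "grip": -1}, {"offset": [3.3, 0, 0], "dr": [0, 0, 0], "grip": -1}, {"offset": [3.0, 0, 0], "dr": [0, 0, 0], "grip": -1}, {"offset": [0, 0, 2], "dr": [0, 0, 0], "grip": -1}, {"offset": [0, 0, 2], "dr": [0, 0, 0], "grip": -1}, {"offset": [0, 0, 0], "dr": [0, 0, 0], "grip": -1}], "force": 20}}

```text
time: 12.3
position: [0.5587, 0.3508, 0.1912]
tool_rot: [-2.224, -2.217, 0.008]
ft_force: [-0.1, 0.2, -0.3]
opening: 0.088
finger_force: 0.0
```

```bash
python3 go.py .5585 .3566 .038 0;python3 - <<'E'
from h import *
print(tri((435,122),(457,243)),tri((491,153),(457,290)))
tc=lambda x,y:(125+x/4,175+y/4)
for z in(.09,):print(onz("top",tc(128,256),z),onz("top",tc(241,264),z))
E
```

```text
t 12.3 pos [0.559 0.351 0.191] off cm [ 0.584 -0.016 15.319] turn [-0.263  0.129 -0.19 ] F [-0.122  0.238 -0.329] open 0.088 q [ 0.382  0.611  1.034 -0.     1.502  0.385]
(array([ 0.79593829, -0.15450021,  0.13856852]), np.float64(0.02177024139531008)) (array([ 0.73133389, -0.27220193,  0.09256034]), np.float64(0.005306454250488521))
[0.5614861  0.41492529 0.09      ] [0.55690008 0.35705517 0.09      ]
```

{"op": "servo_tool", "data": {"moves": [{"offset": [0.3, 0, 4], "dr": [0, 0, 0], "grip": -1}, {"offset": [0, 0, 4], "dr": [0, 0, 0], "grip": -1}, {"offset": [0, 0, 4], "dr": [0, 0, 0], "grip": -1}, {"offset": [0, 0, 2], "dr": [0, 0, 0], "grip": -1}, {"offset": [0, 0, 1.2], "dr": [0, 0, 0], "grip": -1}, {"offset": [0, 0, 0], "dr": [0, 0, 0], "grip": -1}, {"offset": [0, 0, 0], "dr": [0, 0, 0], "grip": 1}, {"offset": [0, 0, 0], "dr": [0, 0, 0], "grip": 1}, {"offset": [0, 0, 0], "dr": [0, 0, 0], "grip": 1}, {"offset": [0, 0, 0], "dr": [0, 0, 0], "grip": 1}, {"offset": [0, 0, 0], "dr": [0, 0, 0], "grip": 1}, {"offset": [0, 0, 0], "dr": [0, 0, 0], "grip": 1}, {"offset": [0, 0, 0], "dr": [0, 0, 0], "grip": 1}, {"offset": [0, 0, 0], "dr": [0, 0, 0], "grip": 1}], "force": 20}}

```text
time: 13.7
position: [0.5588, 0.3557, 0.0415]
tool_rot: [-2.223, -2.22, 0.0]
ft_force: [-2.5, 0.4, 1.0]
opening: 0.0375
finger_force: 19.9
```

```bash
python3 go.py .5750 -.313 .21 0
```

```text
t 13.7 pos [0.559 0.356 0.042] off cm [-66.868   1.624 -16.848] turn [-0.017 -0.001 -0.077] F [-2.495  0.433  1.048] open 0.0375 q [0.388 0.754 1.211 0.    1.176 0.39 ]
```

{"op": "servo_tool", "data": {"moves": [{"offset": [0, 0, -1.5], "dr": [0, 0, 0], "grip": 1}, {"offset": [0, 0, -4], "dr": [0, 0, 0], "grip": 1}, {"offset": [0, 0.1, -4], "dr": [0, 0, 0], "grip": 1}, {"offset": [-1.5, 0.1, -4], "dr": [0, 0, 0], "grip": 1}, {"offset": [-3, 0.1, -3.5], "dr": [0, 0, 0], "grip": 1}, {"offset": [-4.5, 0.1, 0], "dr": [0, 0, 0], "grip": 1}, {"offset": [-4.5, 0.1, 0], "dr": [0, 0, 0], "grip": 1}, {"offset": [-4.5, 0.1, 0], "dr": [0, 0, 0], "grip": 1}, {"offset": [-4.5, 0.1, 0], "dr": [0, 0, 0], "grip": 1}, {"offset": [-4.5, 0.1, 0], "dr": [0, 0, 0], "grip": 1}, {"offset": [-4.5, 0.1, 0], "dr": [0, 0, 0], "grip": 1}, {"offset": [-4.5, 0.1, 0], "dr": [0, 0, 0], "grip": 1}, {"offset": [-4.5, 0.1, 0], "dr": [0, 0, 0], "grip": 1}, {"offset": [-4.5, 0.1, 0], "dr": [0, 0, 0], "grip": 1}, {"offset": [-4.5, 0.1, 0], "dr": [0, 0, 0], "grip": 1}, {"offset": [-4.5, 0.1, 0], "dr": [0, 0, 0], "grip": 1}, {"offset": [-4.5, 0.1, 0], "dr": [0, 0, 0], "grip": 1}, {"offset": [-4.5, 0.1, 0], "dr": [0, 0, 0], "grip": 1}, {"offset": [-3, 0, 0], "dr": [0, 0, 0], "grip": 1}, {"offset": [0, 0, 0], "dr": [0, 0, 0], "grip": 1}]}}

```text
time: 15.7
position: [0.5732, -0.3082, 0.2104]
tool_rot: [-2.227, -2.215, 0.001]
ft_force: [0.4, -0.8, -1.5]
opening: 0.0376
finger_force: 19.7
```

```bash
python3 go.py .5750 -.313 .1275 0;python3 - <<'E'
from h import *
t=capture("top");s=capture("side");R=lambda a,f:cv2.resize(a,None,fx=f,fy=f,interpolation=cv2.INTER_CUBIC)
cv2.imwrite("pics/t4.png",t);cv2.imwrite("pics/s4.png",s)
cv2.imwrite("pics/c4.png",np.hstack([R(s[180:380,210:460],2),t[150:310:,100:400].repeat(1,0) if 0 else R(t[180:380,130:280],2)]))
E
```

```text
t 15.7 pos [ 0.573 -0.308  0.21 ] off cm [-0.479  0.18   8.286] turn [-0.048  0.016 -0.325] F [ 0.371 -0.759 -1.462] open 0.0376 q [-0.675  0.58   1.036 -0.001  1.526 -0.669]
```

View pics/c4.png

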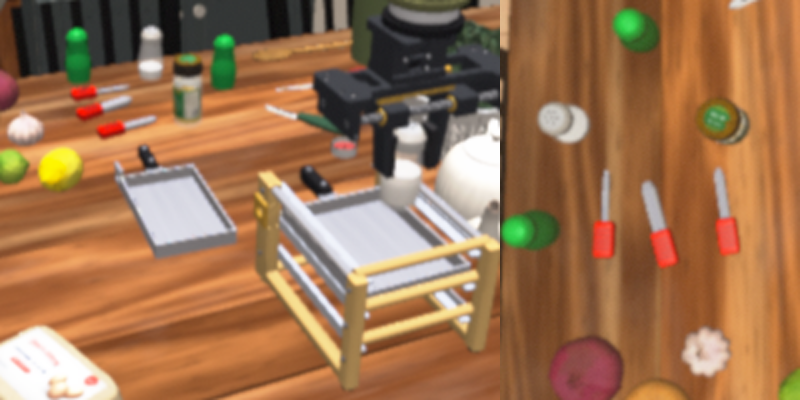

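{"op": "servo_tool", "data": {"moves": [{"offset": [-0.3, 0.15, 2], "dr": [0, 0, -0.2], "grip": 1}, {"offset": [0, 0, 3], "dr": [0, 0, 0], "grip": 1}, {"offset": [0, 0, 2], "dr": [0, 0, 0], "grip": 1}, {"offset": [0, 0, 1], "dr": [0, 0, 0], "grip": 1}, {"offset": [0, 0, 0.2], "dr": [0, 0, 0], "grip": 1}, {"offset": [0, 0, 0.1], "dr": [0, 0, 0], "grip": 1}, {"offset": [0, 0, 0], "dr": [0, 0, 0], "grip": 1}]}}

```text
time: 16.5
position: [0.5759, -0.3074, 0.1296]
tool_rot: [2.217, 2.223, 0.0]
ft_force: [-0.7, 0.1, -1.4]
opening: 0.0373
finger_force: 19.7
```

{"op": "servo_tool", "data": {"moves": [{"offset": [-0.2, 0, 0.1], "dr": [0, 0, 0], "grip": 1}, {"offset": [0, 0, 0.1], "dr": [0, 0, 0], "grip": 1}, {"offset": [0, 0, 0.1], "dr": [0, 0, 0], "grip": 1}, {"offset": [0, 0, 0], "dr": [0, 0, 0], "grip": 1}]}}

```text
time: 16.9
position: [0.5756, -0.3097, 0.1264]
tool_rot: [2.218, 2.223, -0.0]
ft_force: [-2.4, 0.1, 4.7]
opening: 0.0374
finger_force: 20.1
```

{"op": "servo_tool", "data": {"moves": [{"offset": [0, 0, 0], "dr": [0, 0, 0], "grip": -0.3}, {"offset": [0, 0, 0], "dr": [0, 0, 0], "grip": -0.4}, {"offset": [0, 0, 0], "dr": [0, 0, 0], "grip": -0.4}, {"offset": [0, 0, 0], "dr": [0, 0, 0], "grip": -0.4}, {"offset": [0, 0, -1], "dr": [0, 0, 0], "grip": -0.4}, {"offset": [0, 0, -3], "dr": [0, 0, 0], "grip": -0.4}, {"offset": [0, 0, -3.5], "dr": [0, 0, 0], "grip": -0.4}, {"offset": [2, 0, -2], "dr": [0, 0, 0], "grip": -1}, {"offset": [4.6, -0.1, 0], "dr": [0, 0, 0], "grip": -1}, {"offset": [4.6, -0.1, 0], "dr": [0, 0, 0], "grip": -1}, {"offset": [4.6, -0.1, 0], "dr": [0, 0, 0], "grip": -1}, {"offset": [4.6, -0.1, 0], "dr": [0, 0, 0], "grip": -1}, {"offset": [4.6, -0.1, 0], "dr": [0, 0, 0], "grip": -1}, {"offset": [4.6, -0.1, 0], "dr": [0, 0, 0], "grip": -1}, {"offset": [4.6, -0.1, 0], "dr": [0, 0, 0], "grip": -1}, {"offset": [4.6, -0.1, 0], "dr": [0, 0, 0], "grip": -1}, {"offset": [4.6, -0.1, 0], "dr": [0, 0, 0], "grip": -1}, {"offset": [4.6, -0.1, 0], "dr": [0, 0, 0], "grip": -1}, {"offset": [4.6, -0.1, 0], "dr": [0, 0, 0], "grip": -1}, {"offset": [4.6, -0.1, 0], "dr": [0, 0, 0], "grip": -1}]}}

```text
time: 18.9
position: [0.562, 0.2645, 0.2214]
tool_rot: [2.219, 2.223, 0.001]
ft_force: [-0.3, -0.5, 0.4]
opening: 0.088
finger_force: 0.0
```

```bash
python3 go.py .5625 .4145 .0415 0
```

```text
t 18.9 pos [0.562 0.265 0.221] off cm [14.998  0.05  17.993] turn [ 0.059 -0.011  0.12 ] F [-0.283 -0.54   0.406] open 0.088 q [ 0.25   0.518  1.116 -0.     1.506  0.248]
```

{"op": "servo_tool", "data": {"moves": [{"offset": [4.4, 0, 0], "dr": [0, 0, 0], "grip": -1}, {"offset": [4.4, 0, 0], "dr": [0, 0, 0], "grip": -1}, {"offset": [4.4, 0, 0], "dr": [0, 0, 0], "grip": -1}, {"offset": [1.4, 0, 0], "dr": [0, 0, 0], "grip": -1}, {"offset": [0, 0, 4], "dr": [0, 0, 0], "grip": -1}, {"offset": [0, 0, 4], "dr": [0, 0, 0], "grip": -1}, {"offset": [0, 0, 2], "dr": [0, 0, 0], "grip": -1}, {"offset": [0, 0, 0], "dr": [0, 0, 0], "grip": -1}, {"offset": [0, 0, 0], "dr": [0, 0, 0], "grip": -1}]}}

```text
time: 19.8
position: [0.5625, 0.4088, 0.1219]
tool_rot: [2.219, 2.223, 0.002]
ft_force: [-1.2, 0.5, 0.5]
opening: 0.0882
finger_force: 0.0
```

```bash
python3 go.py .5625 .4145 .0415 0
```

```text
t 19.8 pos [0.562 0.409 0.122] off cm [0.572 0.001 8.043] turn [ 0.082 -0.044  0.112] F [-1.16   0.457  0.537] open 0.0882 q [0.459 0.725 1.013 0.    1.402 0.457]
```

{"op": "servo_tool", "data": {"moves": [{"offset": [0.5, 0, 4], "dr": [0, 0, 0], "grip": -1}, {"offset": [0, 0, 3], "dr": [0, 0, 0], "grip": -1}, {"offset": [0, 0, 1], "dr": [0, 0, 0], "grip": -1}, {"offset": [0, 0, 0], "dr": [0, 0, 0], "grip": 1}, {"offset": [0, 0, 0], "dr": [0, 0, 0], "grip": 1}, {"offset": [0, 0, 0], "dr": [0, 0, 0], "grip": 1}, {"offset": [0, 0, 0], "dr": [0, 0, 0], "grip": 1}, {"offset": [0, 0, 0], "dr": [0, 0, 0], "grip": 1}, {"offset": [0, 0, 0], "dr": [0, 0, 0], "grip": 1}, {"offset": [0, 0, 0], "dr": [0, 0, 0], "grip": 1}, {"offset": [0, 0, 0], "dr": [0, 0, 0], "grip": 1}, {"offset": [0, 0, -1.5], "dr": [0, 0, 0], "grip": 1}, {"offset": [0, 0, -4], "dr": [0, 0, 0], "grip": 1}, {"offset": [0, 0, -4], "dr": [0, 0, 0], "grip": 1}, {"offset": [0, 0, -4], "dr": [0, 0, 0], "grip": 1}, {"offset": [0, 0, -3.5], "dr": [0, 0, 0], "grip": 1}, {"offset": [-4, 0, 0], "dr": [0, 0, 0], "grip": 1}]}}

```text
time: 21.5
position: [0.563, 0.3768, 0.2169]
tool_rot: [2.212, 2.226, 0.018]
ft_force: [0.8, 0.1, -1.5]
opening: 0.038
finger_force: 19.7
```

```bash
python3 go.py .5750 -.2545 .21 0
```

```text
t 21.5 pos [0.563 0.377 0.217] off cm [-63.134   1.205   0.695] turn [ 0.605 -0.321  0.364] F [ 0.816  0.066 -1.505] open 0.038 q [0.415 0.621 0.941 0.001 1.568 0.409]
```

{"op": "servo_tool", "data": {"moves": [{"offset": [-4.4, 0.1, 0], "dr": [0, 0, 0], "grip": 1}, {"offset": [-4.4, 0.1, 0], "dr": [0, 0, 0], "grip": 1}, {"offset": [-4.4, 0.1, 0], "dr": [0, 0, 0], "grip": 1}, {"offset": [-4.4, 0.1, 0], "dr": [0, 0, 0], "grip": 1}, {"offset": [-4.4, 0.1, 0], "dr": [0, 0, 0], "grip": 1}, {"offset": [-4.4, 0.1, 0], "dr": [0, 0, 0], "grip": 1}, {"offset": [-4.4, 0.1, 0], "dr": [0, 0, 0], "grip": 1}, {"offset": [-4.4, 0.1, 0], "dr": [0, 0, 0], "grip": 1}, {"offset": [-4.4, 0.1, 0], "dr": [0, 0, 0], "grip": 1}, {"offset": [-4.4, 0.1, 0], "dr": [0, 0, 0], "grip": 1}, {"offset": [-4.4, 0.1, 0], "dr": [0, 0, 0], "grip": 1}, {"offset": [-4.4, 0, 0], "dr": [0, 0, 0], "grip": 1}, {"offset": [-4.4, 0, 0], "dr": [0, 0, 0], "grip": 1}, {"offset": [-4.4, 0, 0], "dr": [0, 0, 0], "grip": 1}, {"offset": [0, 0, 0], "dr": [0, 0, 0], "grip": 1}, {"offset": [0, 0, 0], "dr": [0, 0, 0], "grip": 1}]}}

```text
time: 23.1
position: [0.574, -0.2429, 0.2109]
tool_rot: [-2.221, -2.222, -0.0]
ft_force: [-0.6, 0.6, -1.1]
opening: 0.0377
finger_force: 19.7
```

```bash
python3 go.py .5750 -.2545 .1275 0
```

```text
t 23.1 pos [ 0.574 -0.243  0.211] off cm [-1.157  0.096  8.337] turn [ 0.008 -0.009  0.026] F [-0.633  0.577 -1.09 ] open 0.0377 q [-0.59   0.53   1.127  0.     1.485 -0.591]
```

{"op": "servo_tool", "data": {"moves": [{"offset": [-1, 0.1, 2], "dr": [0, 0, 0], "grip": 1}, {"offset": [-0.5, 0, 3], "dr": [0, 0, 0], "grip": 1}, {"offset": [0, 0, 2], "dr": [0, 0, 0], "grip": 1}, {"offset": [0, 0, 1], "dr": [0, 0, 0], "grip": 1}, {"offset": [0, 0, 0.2], "dr": [0, 0, 0], "grip": 1}, {"offset": [0, 0, 0.1], "dr": [0, 0, 0], "grip": 1}, {"offset": [0, 0, 0.1], "dr": [0, 0, 0], "grip": 1}, {"offset": [0, 0, 0], "dr": [0, 0, 0], "grip": 1}]}}

```text
time: 23.9
position: [0.5756, -0.2574, 0.1273]
tool_rot: [2.218, 2.223, 0.0]
ft_force: [-0.2, 0.0, -0.1]
opening: 0.0375
finger_force: 19.7
```

{"op": "servo_tool", "data": {"moves": [{"offset": [0, 0, 0.1], "dr": [0, 0, 0], "grip": 1}, {"offset": [0, 0, 0], "dr": [0, 0, 0], "grip": 1}, {"offset": [0, 0, 0], "dr": [0, 0, 0], "grip": -0.3}, {"offset": [0, 0, 0], "dr": [0, 0, 0], "grip": -0.4}, {"offset": [0, 0, 0], "dr": [0, 0, 0], "grip": -0.4}, {"offset": [0, 0, 0], "dr": [0, 0, 0], "grip": -0.4}, {"offset": [0, 0, -1], "dr": [0, 0, 0], "grip": -0.4}, {"offset": [0, 0, -3], "dr": [0, 0, 0], "grip": -0.4}, {"offset": [0, 0, -3.5], "dr": [0, 0, 0], "grip": -0.4}, {"offset": [2, 0, -2], "dr": [0, 0, 0], "grip": -1}, {"offset": [4.6, -0.15, 0], "dr": [0, 0, 0], "grip": -1}, {"offset": [4.6, -0.15, 0], "dr": [0, 0, 0], "grip": -1}, {"offset": [4.6, -0.15, 0], "dr": [0, 0, 0], "grip": -1}, {"offset": [4.6, -0.15, 0], "dr": [0, 0, 0], "grip": -1}, {"offset": [4.6, -0.15, 0], "dr": [0, 0, 0], "grip": -1}, {"offset": [4.6, -0.15, 0], "dr": [0, 0, 0], "grip": -1}, {"offset": [4.6, -0.15, 0], "dr": [0, 0, 0], "grip": -1}, {"offset": [4.6, -0.15, 0], "dr": [0, 0, 0], "grip": -1}, {"offset": [4.6, -0.15, 0], "dr": [0, 0, 0], "grip": -1}, {"offset": [4.6, -0.15, 0], "dr": [0, 0, 0], "grip": -1}]}}

```text
time: 25.9
position: [0.559, 0.2245, 0.2215]
tool_rot: [2.219, 2.223, 0.001]
ft_force: [1.1, 0.5, -0.1]
opening: 0.0882
finger_force: 0.0
```

```bash
python3 go.py .5602 .2456 .042 0
```

```text
t 25.9 pos [0.559 0.224 0.221] off cm [ 2.112  0.116 17.949] turn [ 0.063 -0.01   0.119] F [ 1.134  0.536 -0.066] open 0.0882 q [ 0.186  0.485  1.175 -0.     1.481  0.183]
```

{"op": "servo_tool", "data": {"moves": [{"offset": [1.5, 0.1, 3], "dr": [0, 0, 0], "grip": -1}, {"offset": [0.2, 0, 3], "dr": [0, 0, 0], "grip": -1}, {"offset": [0, 0, 3], "dr": [0, 0, 0], "grip": -1}, {"offset": [0, 0, 4], "dr": [0, 0, 0], "grip": -1}, {"offset": [0, 0, 3], "dr": [0, 0, 0], "grip": -1}, {"offset": [0, 0, 1.9], "dr": [0, 0, 0], "grip": -1}, {"offset": [0, 0, 0], "dr": [0, 0, 0], "grip": 1}, {"offset": [0, 0, 0], "dr": [0, 0, 0], "grip": 1}, {"offset": [0, 0, 0], "dr": [0, 0, 0], "grip": 1}, {"offset": [0, 0, 0], "dr": [0, 0, 0], "grip": 1}, {"offset": [0, 0, 0], "dr": [0, 0, 0], "grip": 1}, {"offset": [0, 0, 0], "dr": [0, 0, 0], "grip": 1}, {"offset": [0, 0, 0], "dr": [0, 0, 0], "grip": 1}, {"offset": [0, 0, 0], "dr": [0, 0, 0], "grip": 1}]}}

```text
time: 27.3
position: [0.5605, 0.2396, 0.042]
tool_rot: [2.219, 2.223, 0.001]
ft_force: [-1.1, -1.1, 4.3]
opening: 0.0436
finger_force: 20.0
```

```bash
python3 go.py .5750 -.206 .23 0
```

```text
t 27.3 pos [0.56  0.24  0.042] off cm [-44.562   1.454 -18.803] turn [ 0.038 -0.008  0.12 ] F [-1.077 -1.125  4.292] open 0.0436 q [ 0.21   0.679  1.383 -0.     1.079  0.208]
```

{"op": "servo_tool", "data": {"moves": [{"offset": [0, 0, -1.5], "dr": [0, 0, 0], "grip": 1}, {"offset": [0, 0, -4], "dr": [0, 0, 0], "grip": 1}, {"offset": [0, 0, -4], "dr": [0, 0, 0], "grip": 1}, {"offset": [0, 0, -4], "dr": [0, 0, 0], "grip": 1}, {"offset": [-2, 0.1, -4], "dr": [0, 0, 0], "grip": 1}, {"offset": [-4.3, 0.15, -1], "dr": [0, 0, 0], "grip": 1}, {"offset": [-4.3, 0.15, 0], "dr": [0, 0, 0], "grip": 1}, {"offset": [-4.3, 0.15, 0], "dr": [0, 0, 0], "grip": 1}, {"offset": [-4.3, 0.15, 0], "dr": [0, 0, 0], "grip": 1}, {"offset": [-4.3, 0.15, 0], "dr": [0, 0, 0], "grip": 1}, {"offset": [-4.3, 0.15, 0], "dr": [0, 0, 0], "grip": 1}, {"offset": [-4.3, 0.15, 0], "dr": [0, 0, 0], "grip": 1}, {"offset": [-4.3, 0.15, 0], "dr": [0, 0, 0], "grip": 1}, {"offset": [-4.3, 0.15, 0], "dr": [0, 0, 0], "grip": 1}, {"offset": [-4.3, 0.1, 0], "dr": [0, 0, 0], "grip": 1}, {"offset": [0, 0, 0], "dr": [0, 0, 0], "grip": 1}, {"offset": [0, 0, 0], "dr": [0, 0, 0], "grip": 1}]}}

```text
time: 29.0
position: [0.5764, -0.2109, 0.2258]
tool_rot: [-2.22, -2.221, 0.0]
ft_force: [0.6, 0.0, -1.2]
opening: 0.0435
finger_force: 20.0
```

```bash
python3 go.py .5750 -.212 .129 0;python3 - <<'E'
from h import *
t=capture("top");s=capture("side");R=lambda a,f:cv2.resize(a,None,fx=f,fy=f,interpolation=cv2.INTER_CUBIC)
cv2.imwrite("pics/t5.png",t);cv2.imwrite("pics/s5.png",s)
cv2.imwrite("pics/c5.png",R(s[190:350,320:470],3.5))
E
```

```text
t 29.0 pos [ 0.576 -0.211  0.226] off cm [-0.112 -0.143  9.675] turn [-0.062 -0.053  0.026] F [ 0.643  0.012 -1.163] open 0.0435 q [-0.543  0.503  1.13   0.     1.51  -0.544]
```

View pics/c5.png

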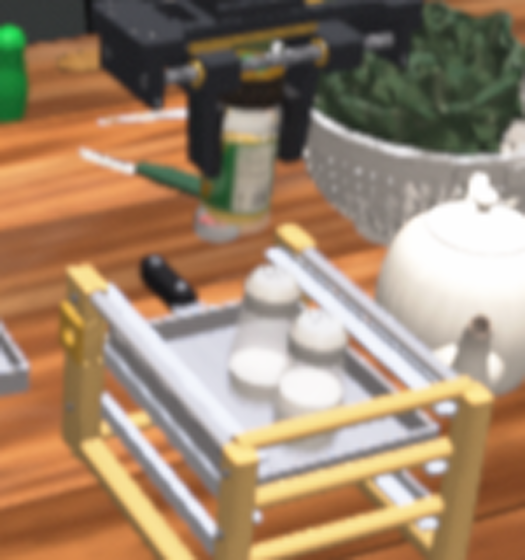

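{"op": "servo_tool", "data": {"moves": [{"offset": [0, -0.1, 3], "dr": [0, 0, 0], "grip": 1}, {"offset": [0, 0, 3], "dr": [0, 0, 0], "grip": 1}, {"offset": [0, 0, 2], "dr": [0, 0, 0], "grip": 1}, {"offset": [0, 0, 1], "dr": [0, 0, 0], "grip": 1}, {"offset": [0, 0, 0.3], "dr": [0, 0, 0], "grip": 1}, {"offset": [0, 0, 0.1], "dr": [0, 0, 0], "grip": 1}, {"offset": [0, 0, 0], "dr": [0, 0, 0], "grip": 1}]}}

```text
time: 29.8
position: [0.5762, -0.2103, 0.1335]
tool_rot: [2.218, 2.223, 0.001]
ft_force: [0.3, 0.0, -1.8]
opening: 0.0432
finger_force: 20.0
```

{"op": "servo_tool", "data": {"moves": [{"offset": [0, 0, 0.2], "dr": [0, 0, 0], "grip": 1}, {"offset": [0, 0, 0.2], "dr": [0, 0, 0], "grip": 1}, {"offset": [0, 0, 0.1], "dr": [0, 0, 0], "grip": 1}, {"offset": [0, 0, 0], "dr": [0, 0, 0], "grip": 1}], "force": 10}}

```text
time: 30.2
position: [0.5757, -0.2104, 0.1274]
tool_rot: [-2.219, -2.223, 0.0]
ft_force: [-0.2, 0.0, -0.4]
opening: 0.0432
finger_force: 10.0
```

{"op": "servo_tool", "data": {"moves": [{"offset": [0, 0, 0.1], "dr": [0, 0, 0], "grip": 1}, {"offset": [0, 0, 0], "dr": [0, 0, 0], "grip": 1}, {"offset": [0, 0, 0], "dr": [0, 0, 0], "grip": -0.1}, {"offset": [0, 0, 0], "dr": [0, 0, 0], "grip": -0.3}, {"offset": [0, 0, 0], "dr": [0, 0, 0], "grip": -0.4}, {"offset": [0, 0, 0], "dr": [0, 0, 0], "grip": -0.4}, {"offset": [0, 0, 0], "dr": [0, 0, 0], "grip": -0.4}, {"offset": [0, 0, -1], "dr": [0, 0, 0], "grip": -0.4}, {"offset": [0, 0, -2], "dr": [0, 0, 0], "grip": -0.4}, {"offset": [0, 0, -4], "dr": [0, 0, 0], "grip": -0.4}, {"offset": [0, 0, -4], "dr": [0, 0, 0], "grip": -0.4}, {"offset": [4, -2, 0], "dr": [0, 0, 0], "grip": -0.4}, {"offset": [4, -2, 0], "dr": [0, 0, 0], "grip": -0.4}, {"offset": [4, -2, 0], "dr": [0, 0, 0], "grip": -0.4}, {"offset": [4, -2, 0], "dr": [0, 0, 0], "grip": -0.4}, {"offset": [4, -2, 0], "dr": [0, 0, 0], "grip": -0.4}, {"offset": [4, -2, 0], "dr": [0, 0, 0], "grip": -0.4}, {"offset": [4, 0, 0], "dr": [0, 0, 0], "grip": -0.4}]}}

```text
time: 32.0
position: [0.4532, 0.0708, 0.2377]
tool_rot: [2.219, 2.223, 0.001]
ft_force: [0.2, -1.3, -0.2]
opening: 0.0614
finger_force: 0.0
```

```bash
python3 - <<'E'
from h import *
np.set_printoptions(precision=4,suppress=True)
t=capture("top");s=capture("side");R=lambda a,f:cv2.resize(a,None,fx=f,fy=f,interpolation=cv2.INTER_CUBIC)
cv2.imwrite("pics/t6.png",t);cv2.imwrite("pics/s6.png",s)
cv2.imwrite("pics/c6.png",np.hstack([R(s[200:370,320:470],2.6),R(t[160:330,130:280],2.6)]))
def red(im): h=cv2.cvtColor(im,cv2.COLOR_BGR2HSV);return ((h[...,0]<6)|(h[...,0]>174))&(h[...,1]>170)&(h[...,2]>120)
r=red(t);r[:255]=0;r[330:]=0;r[:,:150]=0;r[:,300:]=0
for m,st,c in comps(r,30):print(st,c,onz("top",c,.008))
E
python3 go.py .4383 .2512 .1 0
```

```text
[238 289  11  18  86] [242.7907 297.1047] [0.4383 0.2508 0.008 ]
[176 291  11  18 172] [181.3198 299.5291] [0.4341 0.3855 0.008 ]
[205 295  14  18 138] [211.4928 303.7174] [0.4244 0.3193 0.008 ]
t 32.1 pos [0.454 0.073 0.238] off cm [17.841 -1.601 13.767] turn [ 0.097 -0.039  0.379] F [-0.75  -0.012  0.056] open 0.0618 q [-0.1    0.223  1.534  0.001  1.383 -0.107]
```

View pics/c6.png

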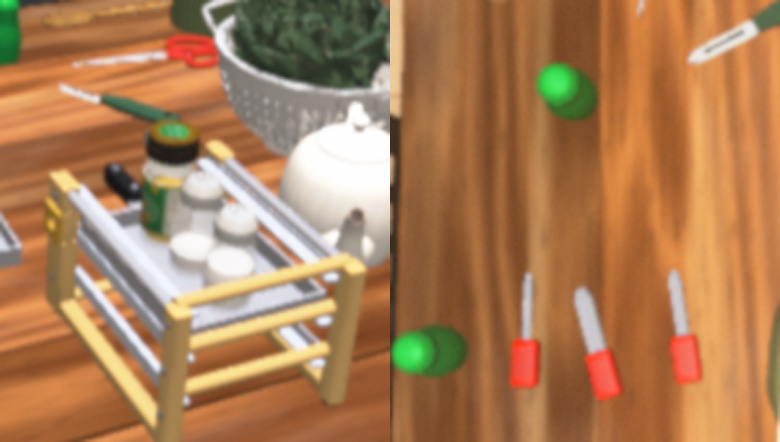

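Run:
```python
from h import *
np.set_printoptions(precision=4,suppress=True)
t=cv2.imread("pics/t6.png");s=cv2.imread("pics/s6.png")
def m4(im,x0,x1,y0,y1):
    a=cv2.resize(im[y0:y1,x0:x1],None,fx=4,fy=4,interpolation=cv2.INTER_CUBIC).astype(int)
    r=(a[...,2]-a[...,1]>95)&(a[...,2]-a[...,0]>95)&(a[...,1]<105)
    m,st,c=max(comps(r,30),key=lambda k:k[1][4]);P=np.argwhere(m)[:,::-1].astype(np.float32);q=cv2.minAreaRect(P)
    f=lambda p:(np.array(p)-1.5)/4+[x0,y0]
    return f(q[0]),np.array(q[1])/4,q[2],f(c),a,f
c,sz,an,ce,a,f=m4(t,228,262,262,315);print(c,sz,an,ce,onz("top",c,.010),onz("top",ce,.010))
h=cv2.cvtColor(a.clip(0,255).astype(np.uint8),cv2.COLOR_BGR2HSV);g=(h[...,1]<75)&(h[...,2]>110)
k=max(comps(g,40),key=lambda k:k[1][4]);P=np.argwhere(k[0])[:,::-1]
W=np.array([onz("top",f(p),.008)[:2] for p in P]);W0=W.mean(0);v=np.linalg.svd(W-W0)[2][0];v*=np.sign(v[0]);print("shank",W0,"yaw",np.degrees(np.arctan2(v[1],v[0])),"x range",W[:,0].min(),W[:,0].max())
d=W0-onz("top",ce,.010)[:2];print("paddle->shank yaw",np.degrees(np.arctan2(d[1],d[0])))
c2,sz2,an2,ce2,_,_=m4(s,250,290,230,256);print("side",c2,ce2,tri(ce,ce2))
```

```text
[243.1625 297.7625] [18.9505 11.1369] 81.8698959350586 [242.6026 297.5992] [0.4369 0.2497 0.01  ] [0.4373 0.2509 0.01  ]
shank [0.4834 0.2563] yaw 8.541687328473444 x range 0.4578791202192361 0.5111451385710545
paddle->shank yaw 6.661305112627968
side [264.657  243.8662] [264.7851 243.8641] (array([0.4379, 0.2505, 0.0119]), np.float64(0.0010944061745285763))
```

{"op": "servo_tool", "data": {"moves": [{"offset": [3.5, -0.3, 0], "dr": [0, 0, 0], "grip": -0.14}, {"offset": [3.5, -0.3, 0], "dr": [0, 0, 0], "grip": -0.14}, {"offset": [3.5, -0.3, 0], "dr": [0, 0, 0], "grip": -0.14}, {"offset": [3.5, -0.3, 0], "dr": [0, 0, 0], "grip": -0.14}, {"offset": [3.5, -0.3, 0], "dr": [0, 0, 0], "grip": -0.14}, {"offset": [0, 0, 1], "dr": [0, 0, 8.27], "grip": -0.14}, {"offset": [0, 0, 1], "dr": [0, 0, 8.27], "grip": -0.14}, {"offset": [0, 0, 1], "dr": [0, 0, 8.27], "grip": -0.14}, {"offset": [0, 0, 1], "dr": [0, 0, 8.27], "grip": -0.14}, {"offset": [0, 0, 2], "dr": [0, 0, 8.27], "grip": -0.14}, {"offset": [0, 0, 2], "dr": [0, 0, 8.27], "grip": -0.14}, {"offset": [0, 0, 2], "dr": [0, 0, 8.27], "grip": -0.14}, {"offset": [0, 0, 2], "dr": [0, 0, 8.27], "grip": -0.14}, {"offset": [0, 0, 2], "dr": [0, 0, 8.27], "grip": -0.14}, {"offset": [0, 0, 2], "dr": [0, 0, 8.27], "grip": -0.14}, {"offset": [0, 0, 0], "dr": [0, 0, 0], "grip": -0.14}, {"offset": [0, 0, 0], "dr": [0, 0, 0], "grip": -0.14}]}}

```text
time: 33.8
position: [0.4405, 0.2441, 0.0772]
tool_rot: [-3.135, -0.209, -0.001]
ft_force: [0.4, 0.8, -0.0]
opening: 0.0504
finger_force: 0.0
```

```bash
python3 go.py .4372 .250 .004 -82.3
```

```text
t 33.8 pos [0.44  0.244 0.077] off cm [-0.243 -0.629  7.318] turn [-0.001 -0.032 -0.084] F [ 0.376  0.849 -0.035] open 0.0504 q [ 0.271  0.487  1.66  -0.     0.994  1.708]
```

{"op": "servo_tool", "data": {"moves": [{"offset": [-0.25, -0.6, 1], "dr": [0, 0, 0], "grip": -0.14}, {"offset": [0, 0, 2], "dr": [0, 0, 0], "grip": -0.14}, {"offset": [0, 0, 2], "dr": [0, 0, 0], "grip": -0.14}, {"offset": [0, 0, 1.5], "dr": [0, 0, 0], "grip": -0.14}, {"offset": [0, 0, 0.8], "dr": [0, 0, 0], "grip": -0.14}, {"offset": [0, 0, 0], "dr": [0, 0, 0], "grip": -0.14}, {"offset": [0, 0, 0], "dr": [0, 0, 0], "grip": 1}, {"offset": [0, 0, 0], "dr": [0, 0, 0], "grip": 1}, {"offset": [0, 0, 0], "dr": [0, 0, 0], "grip": 1}, {"offset": [0, 0, 0], "dr": [0, 0, 0], "grip": 1}, {"offset": [0, 0, 0], "dr": [0, 0, 0], "grip": 1}, {"offset": [0, 0, 0], "dr": [0, 0, 0], "grip": 1}, {"offset": [0, 0, 0], "dr": [0, 0, 0], "grip": 1}, {"offset": [0, 0, 0], "dr": [0, 0, 0], "grip": 1}], "force": 40}}

```text
time: 35.2
position: [0.4368, 0.25, 0.0039]
tool_rot: [-3.135, -0.203, -0.001]
ft_force: [-0.8, -1.2, 6.5]
opening: 0.0213
finger_force: 40.0
```

```bash
python3 go.py .42 .2 .15 -89.8
```

```text
t 35.2 pos [0.437 0.25  0.004] off cm [ -1.699   4.99  -14.606] turn [-0.005 -0.048  7.219] F [-0.772 -1.165  6.463] open 0.0213 q [ 0.284  0.608  1.726 -0.     0.807  1.726]
```

{"op": "servo_tool", "data": {"moves": [{"offset": [0, 0, -1], "dr": [0, 0, 0], "grip": 1}, {"offset": [0, 0, -3], "dr": [0, 0, 0], "grip": 1}, {"offset": [0, 0, -4], "dr": [0, 0, 0], "grip": 1}, {"offset": [0, 0, -4], "dr": [0, 0, 0], "grip": 1}, {"offset": [0, 0, -3], "dr": [0, 0, 7.4], "grip": 1}, {"offset": [-0.4, 4, 0], "dr": [0, 0, 0], "grip": 1}, {"offset": [-0.5, 4, 0], "dr": [0, 0, 0], "grip": 1}, {"offset": [-0.5, 4, 0], "dr": [0, 0, 0], "grip": 1}, {"offset": [-0.5, 4, 0], "dr": [0, 0, 0], "grip": 1}, {"offset": [-0.5, 4, 0], "dr": [0, 0, 0], "grip": 1}, {"offset": [-0.5, 4, 0], "dr": [0, 0, 0], "grip": 1}, {"offset": [-0.5, 4, 0], "dr": [0, 0, 0], "grip": 1}, {"offset": [-0.5, 4, 0], "dr": [0, 0, 0], "grip": 1}, {"offset": [-0.5, 4, 0], "dr": [0, 0, 0], "grip": 1}, {"offset": [-0.5, 3, 1], "dr": [0, 0, 0], "grip": 1}, {"offset": [0, 1, 2], "dr": [0, 0, 0], "grip": 1}, {"offset": [0, 0, 2], "dr": [0, 0, 0], "grip": 1}, {"offset": [0, 0, 0], "dr": [0, 0, 0], "grip": 1}, {"offset": [0, 0, 0], "dr": [0, 0, 0], "grip": 1}]}}

```text
time: 37.1
position: [0.3877, -0.1499, 0.1041]
tool_rot: [-3.141, -0.001, 0.0]
ft_force: [-0.3, -0.3, -1.0]
opening: 0.0221
finger_force: 40.0
```

```bash
python3 go.py .396 -.160 .092 -90
python3 - <<'E'
from h import *
t=cv2.imread("pics/t6.png");s=cv2.imread("pics/s6.png")
def plate(im,x0,x1,y0,y1):
    a=cv2.resize(im[y0:y1,x0:x1],None,fx=4,fy=4,interpolation=cv2.INTER_CUBIC).astype(int)
    r=(a[...,2]-a[...,0]>140)&(a[...,1]-a[...,0]>80)
    for m,st,c in comps(r,20): print(((st[:2]-1.5)/4+[x0,y0]),st[2:]/4,(c-1.5)/4+[x0,y0])
plate(s,333,352,265,305);print();plate(t,425,460,262,282)
E
```

```text
t 37.1 pos [ 0.388 -0.15   0.104] off cm [0.828 1.007 1.205] turn [-0.01   0.009  0.028] F [-0.283 -0.338 -0.974] open 0.0221 q [-0.656  0.323  1.858  0.     0.961  0.915]
[337.875 276.625] [ 4.75  5.5  33.5 ] [340.00186567 279.19216418]
[338.375 284.875] [ 1.75  2.5  13.75] [339.11136364 286.00227273]

[433.625 271.875] [ 6.75  1.75 38.25] [436.70833333 272.54656863]
[443.875 271.625] [ 3.5   1.75 16.5 ] [445.54545455 272.41287879]
```

{"op": "servo_tool", "data": {"moves": [{"offset": [0, 0.6, 0.6], "dr": [0, 0, 0], "grip": 1}, {"offset": [0.5, 0.5, 0.5], "dr": [0, 0, 0], "grip": 1}, {"offset": [0, 0, 0.1], "dr": [0, 0, 0], "grip": 1}, {"offset": [0, 0, 0], "dr": [0, 0, 0], "grip": 1}, {"offset": [0, 0, 0], "dr": [0, 0, 0], "grip": 1}]}}

```text
time: 37.6
position: [0.3927, -0.161, 0.0916]
tool_rot: [-3.142, -0.001, 0.0]
ft_force: [0.6, 0.0, -0.7]
opening: 0.0215
finger_force: 40.0
```

```bash
python3 go.py .393 -.1615 .092 -90
python3 - <<'E'
from h import *
t=capture("top");s=capture("side");R=lambda a,f:cv2.resize(a,None,fx=f,fy=f,interpolation=cv2.INTER_CUBIC)
cv2.imwrite("pics/t7.png",t);cv2.imwrite("pics/s7.png",s)
cv2.imwrite("pics/c7.png",np.hstack([R(s[255:325,290:360],5.7),R(t[255:325,405:475],5.7)]))
p=get_obs()["position"];print("tip pred",proj("side",p+[.0755,0,.0041]),proj("top",p+[.0755,0,.0041]))
E
```

```text
t 37.6 pos [ 0.393 -0.161  0.092] off cm [ 0.03   0.053 -0.044] turn [-0.002  0.     0.026] F [ 0.551  0.027 -0.726] open 0.0215 q [-0.67   0.357  1.853  0.     0.932  0.901]
tip pred [331.68699874 287.66007221] [439.99516019 282.40010715]
```

View pics/c7.png

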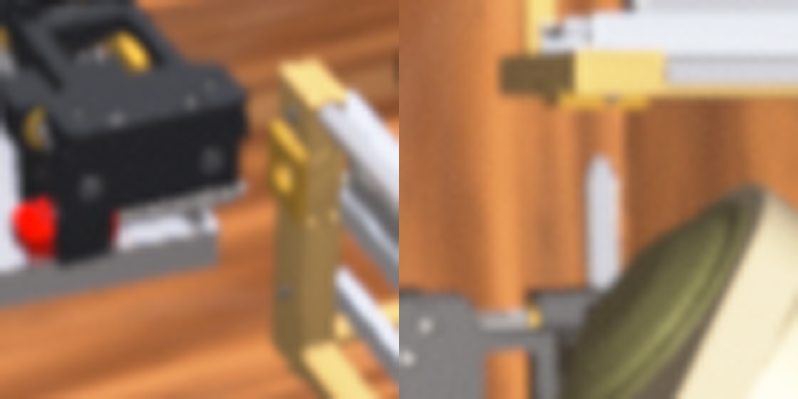

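Run:
```python
from h import *
np.set_printoptions(precision=4,suppress=True)
t=cv2.imread("pics/t7.png").astype(int)
h=cv2.cvtColor(t.astype(np.uint8),cv2.COLOR_BGR2HSV)
def edges(row,x0,x1,ch):  # half-level crossings
    v=ch[row,x0:x1].astype(float);return np.round(v).astype(int)
print("shank sat row 286,290,296");[print(edges(r,434,447,h[...,1])) for r in(286,290,296)]
print("post R-B rows 266..269");[print(edges(r,432,462,t[...,1])) for r in(266,267,268)]
print("plate G");[print(edges(r,428,454,t[...,1])) for r in(271,272,273)]
for nm,c,r,z in(("post81-111 z136",443.6,268,.136),("plate z112",440.3,272.5,.112),("tip z96",440.44,282.5,.0957)):print(nm,onz("top",(c,r),z))
```

```text
shank sat row 286,290,296
[156 159 151  96  28   5   7   7  30  90 134 153 157]
[155 156 150  94  27   5   7   7  17  74 129 152 159]
[156 152 146 103  31   5   9   7  12  66 130 155 159]
post R-B rows 266..269
[ 95  96  97 135 202 222 221 220 220 219 220 218 219 217 218 218 217 216
 216 204 201 205 205 206 205 207 205 206 206 207]
[ 95  95  94 133 203 223 223 220 221 220 221 219 219 219 218 219 218 217
 212 197 200 207 211 210 212 211 211 210 211 212]
[ 94  93  98 135 204 222 222 221 220 220 219 219 220 219 219 218 217 218
 212 194 199 207 210 208 209 209 211 210 210 210]
plate G
[105 102  96  93 104 129 140 153 184 198 200 197 191 183 183 186 193 196
 196 194 183 175 171 168 165 163]
[123 115 104  94 108 143 163 169 178 180 180 179 170 155 152 163 172 177
 177 171 151 128 122 118 118 118]
[130 124 112 105 116 145 159 163 161 159 160 163 160 150 149 158 159 155
 153 150 131 112 100 101  99  99]
post81-111 z136 [ 0.4967 -0.1589  0.136 ]
plate z112 [ 0.4881 -0.1581  0.112 ]
tip z96 [ 0.468  -0.1619  0.0957]
```

{"op": "servo_tool", "data": {"moves": [{"offset": [0, -0.25, 0], "dr": [0, 0, 0], "grip": 1}, {"offset": [0.5, 0, 0], "dr": [0, 0, 0], "grip": 1}, {"offset": [0.5, 0, 0], "dr": [0, 0, 0], "grip": 1}, {"offset": [0.4, 0, 0], "dr": [0, 0, 0], "grip": 1}, {"offset": [0.3, 0, 0], "dr": [0, 0, 0], "grip": 1}, {"offset": [0.3, 0, 0], "dr": [0, 0, 0], "grip": 1}, {"offset": [0.3, 0, 0], "dr": [0, 0, 0], "grip": 1}, {"offset": [0, 0, 0], "dr": [0, 0, 0], "grip": 1}]}}

```text
time: 38.5
position: [0.416, -0.1586, 0.0915]
tool_rot: [3.141, 0.001, 0.0]
ft_force: [0.2, 0.2, -0.9]
opening: 0.0213
finger_force: 40.0
```

{"op": "servo_tool", "data": {"moves": [{"offset": [0.3, 0, 0], "dr": [0, 0, 0], "grip": 1}, {"offset": [0.3, 0, 0], "dr": [0, 0, 0], "grip": 1}, {"offset": [0.3, 0, 0], "dr": [0, 0, 0], "grip": 1}, {"offset": [0.3, 0, 0], "dr": [0, 0, 0], "grip": 1}, {"offset": [0, 0, 0], "dr": [0, 0, 0], "grip": 1}]}}

```text
time: 39.0
position: [0.4281, -0.1586, 0.0915]
tool_rot: [3.141, 0.001, 0.0]
ft_force: [-0.2, -0.2, -1.0]
opening: 0.0216
finger_force: 40.0
```

{"op": "servo_tool", "data": {"moves": [{"offset": [0.3, 0, 0], "dr": [0, 0, 0], "grip": 1}, {"offset": [0.3, 0, 0], "dr": [0, 0, 0], "grip": 1}, {"offset": [0.3, 0, 0], "dr": [0, 0, 0], "grip": 1}, {"offset": [0.3, 0, 0], "dr": [0, 0, 0], "grip": 1}, {"offset": [0, 0, 0], "dr": [0, 0, 0], "grip": 1}]}}

```text
time: 39.5
position: [0.4401, -0.1586, 0.0915]
tool_rot: [3.141, 0.001, 0.0]
ft_force: [-1.0, 0.5, -0.3]
opening: 0.0214
finger_force: 40.0
```

{"op": "servo_tool", "data": {"moves": [{"offset": [0.4, 0, 0], "dr": [0, 0, 0], "grip": 1}, {"offset": [0.4, 0, 0], "dr": [0, 0, 0], "grip": 1}, {"offset": [0.4, 0, 0], "dr": [0, 0, 0], "grip": 1}, {"offset": [0.4, 0, 0], "dr": [0, 0, 0], "grip": 1}, {"offset": [0.2, 0, 0], "dr": [0, 0, 0], "grip": 1}, {"offset": [0, 0, 0], "dr": [0, 0, 0], "grip": 1}]}}

```text
time: 40.1
position: [0.4579, -0.1585, 0.0914]
tool_rot: [-3.142, -0.001, -0.0]
ft_force: [-0.2, -0.1, -1.0]
opening: 0.0218
finger_force: 40.0
```

Tip is past the ear with no resistance. I'll push on gently until the paddle meets the plate.

{"op": "servo_tool", "data": {"moves": [{"offset": [0.2, 0, 0], "dr": [0, 0, 0], "grip": 1}, {"offset": [0.2, 0, 0], "dr": [0, 0, 0], "grip": 1}, {"offset": [0.2, 0, 0], "dr": [0, 0, 0], "grip": 1}, {"offset": [0, 0, 0], "dr": [0, 0, 0], "grip": 1}]}}

```text
time: 40.5
position: [0.4639, -0.1586, 0.0915]
tool_rot: [3.141, 0.001, 0.0]
ft_force: [-0.4, 0.1, 0.2]
opening: 0.0216
finger_force: 40.0
```

{"op": "servo_tool", "data": {"moves": [{"offset": [0.15, 0, 0], "dr": [0, 0, 0], "grip": 1}, {"offset": [0.15, 0, 0], "dr": [0, 0, 0], "grip": 1}, {"offset": [0, 0, 0], "dr": [0, 0, 0], "grip": 1}]}}

```text
time: 40.8
position: [0.4659, -0.1585, 0.0914]
tool_rot: [-3.141, -0.001, 0.004]
ft_force: [-5.2, -0.8, 2.2]
opening: 0.0216
finger_force: 40.0
```

{"op": "servo_tool", "data": {"moves": [{"offset": [0.1, 0, 0], "dr": [0, 0, 0], "grip": 1}, {"offset": [0, 0, 0], "dr": [0, 0, 0], "grip": 1}]}}

```text
time: 41.0
position: [0.4659, -0.1584, 0.0913]
tool_rot: [-3.141, -0.001, 0.007]
ft_force: [-9.7, -1.6, 4.9]
opening: 0.0216
finger_force: 40.0
```

{"op": "servo_tool", "data": {"moves": [{"offset": [0, 0, 0], "dr": [0, 0, 0], "grip": 0.2}, {"offset": [0, 0, 0], "dr": [0, 0, 0], "grip": -0.14}, {"offset": [0, 0, 0], "dr": [0, 0, 0], "grip": -0.14}, {"offset": [0, 0, 0], "dr": [0, 0, 0], "grip": -0.14}, {"offset": [-0.2, 0, -1], "dr": [0, 0, 0], "grip": -0.14}, {"offset": [0, 0, -3], "dr": [0, 0, 0], "grip": -0.14}, {"offset": [0, 0, -4], "dr": [0, 0, 0], "grip": -0.14}, {"offset": [-2, -3, -3], "dr": [0, 0, 0], "grip": -0.14}, {"offset": [-2, -4, 0], "dr": [0, 0, 0], "grip": -0.14}, {"offset": [-2, -4, 0], "dr": [0, 0, 0], "grip": -0.14}, {"offset": [-2, -4, 0], "dr": [0, 0, 0], "grip": -0.14}, {"offset": [0, -4, 0], "dr": [0, 0, 0], "grip": -0.14}, {"offset": [0, -4, 0], "dr": [0, 0, 0], "grip": -0.14}, {"offset": [0, 0, 0], "dr": [0, 0, 0], "grip": -0.14}]}}

```text
time: 42.4
position: [0.3848, 0.0748, 0.2023]
tool_rot: [-3.141, -0.009, -0.002]
ft_force: [-1.5, -0.6, -0.9]
opening: 0.0503
finger_force: 0.0
```

Run:
```python
from h import *
t=capture("top");s=capture("side");R=lambda a,f:cv2.resize(a,None,fx=f,fy=f,interpolation=cv2.INTER_CUBIC)
cv2.imwrite("pics/c8.png",np.hstack([R(s[210:370,310:460],2.66),R(t[170:330,400:550],2.66)]))
```

```text
(no output)
```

View pics/c8.png

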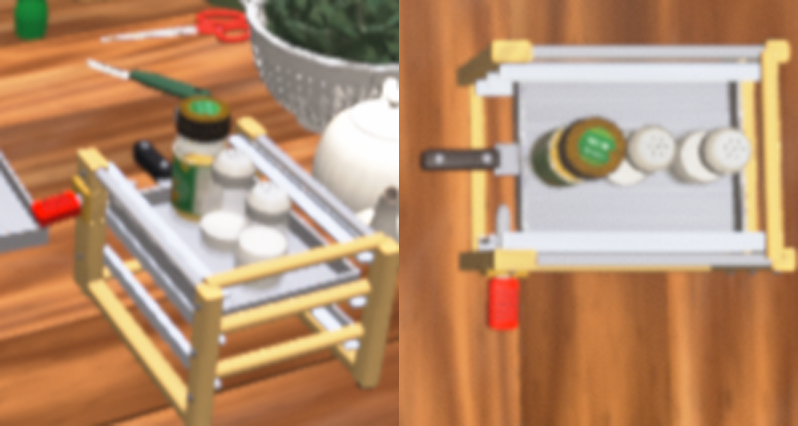

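The picture shows the pin seated: the paddle is at the plate (crop 503,300) and the tip is through the ear (502,215). The jar and both shakers stand upright on the tray, which is home.

```bash
python3 -c "
from cell import *
print(finish_job())"
```

```text
the job is handed in; nothing more can be done
None
```

The job is handed in: the wide tray is home on the middle runners with both shakers and the black-capped jar upright on it, the medium pin is pushed in until its handle met the brass plate, and the robot has let go of everything.

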